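# Mark the bracket seam and load the weld kit tray

### The job

Get this job ready for the welding bay. First take the paint marker from its block and run its tip slowly (two or three centimetres a second) along the bracket's seam, from the left end of the long side round the corner to the far end of the short side, then stand the marker back in its block, nib down. After that load the kit tray from low to tall: lay all the foot plates flat on the floor of the wide lane, then stand all the castor sockets flange down in the medium lane, and only then stand the tall leg tubes upright in the narrow lane; leave the bottle and the hammer where they are.

Things in the scene. Friction and masses are not known exactly. Their poses are not given: they have to be found in the camera images.
- tray_floor (a point): kit tray: plywood, fixed, 282 mm deep (its x) by 236 mm wide (its y), yaw within 0.2 rad. Point: centre of its floor's upper face, 6 mm above the bench; x away from the robot, y left, z up. Walls and two partitions, 8 mm thick, rise 14 mm above the floor and make three lanes along y, 220 mm long inside: medium (80 mm), wide (110 mm), narrow (60 mm). Low wire pulls stick out 24 mm near and far
- lane_plates (a point): centre of the floor of the wide lane (the middle one, 110 mm wide in x, 220 mm long in y), for the foot plates; axes as the tray's
- lane_sockets (a point): centre of the floor of the medium lane (the one nearest the robot, 80 mm wide in x, 220 mm long in y), for the castor sockets; axes as the tray's
- lane_tubes (a point): centre of the floor of the narrow lane (the farthest from the robot, 60 mm wide in x, 220 mm long in y), for the leg tubes; axes as the tray's
- plate1_mid (a point): foot plate: flat steel plate 50 mm (its x) by 90 mm (its y) by 10 mm thick, about 0.35 kg, with four dark bolt holes, lying on the bench. The point is its centre, 5 mm above its underside; z up. One or two plates are present (None if absent)
- plate2_mid (a point): foot plate: flat steel plate 50 mm (its x) by 90 mm (its y) by 10 mm thick, about 0.35 kg, with four dark bolt holes, lying on the bench. The point is its centre, 5 mm above its underside; z up. One or two plates are present (None if absent)
- socket1_mid (a point): castor socket: steel hub 44 mm in diameter and 50 mm high on a round flange 64 mm in diameter and 10 mm thick, 60 mm high in all, about 0.5 kg, standing flange down on the bench with its dark bore on top. The point is on its axis, 30 mm above its underside; z up along the axis. One or two are present (None if absent)
- socket2_mid (a point): castor socket: steel hub 44 mm in diameter and 50 mm high on a round flange 64 mm in diameter and 10 mm thick, 60 mm high in all, about 0.5 kg, standing flange down on the bench with its dark bore on top. The point is on its axis, 30 mm above its underside; z up along the axis. One or two are present (None if absent)
- tube1_mid (a point): leg tube: square steel tube 40 x 40 mm, 150 mm tall, 3 mm wall, about 0.5 kg, standing on end on the bench. The point is its centre, 75 mm above its lower end; x and y are square to its flat sides, z up along the tube. One or two are present (None if absent)
- tube2_mid (a point): leg tube: square steel tube 40 x 40 mm, 150 mm tall, 3 mm wall, about 0.5 kg, standing on end on the bench. The point is its centre, 75 mm above its lower end; x and y are square to its flat sides, z up along the tube. One or two are present (None if absent)
- marker_mid (a point): paint marker: round white barrel 20 mm in diameter, 120 mm long in all, 60 g, standing nib down in its wood block with 85 mm showing; hold it by its upper half. The point is half-way along it, 60 mm from the nib's tip; z along the barrel, away from the nib
- marker_tip (a point): the very tip of the marker's nib (a black pin 6 mm in diameter and 12 mm long, then a cone that widens to the barrel 30 mm from the tip)
- stand_mouth (a point): marker block: wood block 56 x 56 mm, 40 mm high, fixed on the bench, with a round hole 24 mm in diameter and 35 mm deep, chamfered. The point is the centre of the hole at the block's upper face; a marker that is home stands with its tip on the hole's floor, 35 mm below this point, and may lean a little
- bracket: tacked bracket on a plywood jig board, all fixed, yaw within 0.25 rad. Dark steel base plate 130 (x) x 160 (y) x 8 mm; on it a bright steel corner doubler 75 x 115 x 6 mm, flush with the base plate's far (+x) and left (+y) edges. Origin: on the bench, under the base plate's centre; x away from the robot, z up. A toggle clamp on the far side rises 35 mm above the base plate, 35 mm or more from the seam
- seam0 (a point): start of the seam: left end of its long side. The seam is the inside corner between the doubler's two inner edges (the long one faces the robot, the short one faces right) and the base plate's upper face: an L of 113 + 73 mm. Seam points lie on the base plate, 23 mm above the bench, 3 mm outside the doubler's edge (the nib's radius); the doubler stands 6 mm higher. Axes as the bracket's.
- seam1 (a point): as seam0: seam, a third of the way along the long side
- seam2 (a point): as seam0: seam, two thirds of the way along the long side
- seam3 (a point): as seam0: seam, its corner (where long and short side meet)
- seam4 (a point): as seam0: seam, half-way along the short side
- seam5 (a point): as seam0: seam, the far end of the short side, near the base plate's far edge
- bottle: bystander: white plastic bottle 66 mm in diameter, 190 mm tall, loose, at the far side of the bench; origin at the centre of its underside
- hammer: bystander: hammer lying at the far side of the bench; origin at the centre of its underside
Mind the look-alikes: they are no part of the job. What is shaped like the part that bears tube1_mid but purple is not meant. What is shaped like the part that bears plate2_mid but pink is not meant.

How it is judged (in metres and radians):
On the way, in this order (a step that is already met when the one before it is completed fails the run):
1. marker tip on the seam at its starting end (left end of the long side) (distance between marker_tip and seam0 below 0.006 m), for 0.05 s.
2. tip a third of the way along the long side (distance between marker_tip and seam1 below 0.006 m), for 0.05 s.
3. tip two thirds of the way along the long side (distance between marker_tip and seam2 below 0.006 m), for 0.05 s.
4. tip at the corner of the seam (distance between marker_tip and seam3 below 0.006 m), for 0.05 s.
5. tip half-way along the short side (distance between marker_tip and seam4 below 0.006 m), for 0.05 s.
6. tip at the far end of the short side (distance between marker_tip and seam5 below 0.006 m), for 0.05 s.
7. marker back in its block, nib down (horizontal distance between marker_tip and stand_mouth below 0.01 m and z of marker_tip in the frame of stand_mouth below -0.028 m and angle between marker_mid's own z axis and vertical below 0.15 rad), for 0.2 s.
8. every foot plate flat in the wide lane, with no socket and no tube in the tray yet (y of plate1_mid in the frame of lane_plates between -0.11 and 0.11 m and x of plate1_mid in the frame of lane_plates between -0.053 and 0.053 m and z of plate1_mid in the frame of lane_plates between 0.002 and 0.009 m and y of plate2_mid in the frame of lane_plates between -0.11 and 0.11 m and x of plate2_mid in the frame of lane_plates between -0.053 and 0.053 m and z of plate2_mid in the frame of lane_plates between 0.002 and 0.009 m and (x of socket1_mid in the frame of tray_floor above 0.141 m or x of socket1_mid in the frame of tray_floor below -0.141 m or y of socket1_mid in the frame of tray_floor above 0.118 m or y of socket1_mid in the frame of tray_floor below -0.118 m) and (x of socket2_mid in the frame of tray_floor above 0.141 m or x of socket2_mid in the frame of tray_floor below -0.141 m or y of socket2_mid in the frame of tray_floor above 0.118 m or y of socket2_mid in the frame of tray_floor below -0.118 m) and (x of tube1_mid in the frame of tray_floor above 0.141 m or x of tube1_mid in the frame of tray_floor below -0.141 m or y of tube1_mid in the frame of tray_floor above 0.118 m or y of tube1_mid in the frame of tray_floor below -0.118 m) and (x of tube2_mid in the frame of tray_floor above 0.141 m or x of tube2_mid in the frame of tray_floor below -0.141 m or y of tube2_mid in the frame of tray_floor above 0.118 m or y of tube2_mid in the frame of tray_floor below -0.118 m)), for 0.2 s.
9. every castor socket standing in the medium lane, with no tube in the tray yet (y of socket1_mid in the frame of lane_sockets between -0.11 and 0.11 m and x of socket1_mid in the frame of lane_sockets between -0.038 and 0.038 m and z of socket1_mid in the frame of lane_sockets between 0.026 and 0.035 m and angle between each of socket1_mid, socket2_mid's own z axis and vertical below 0.1 rad and y of socket2_mid in the frame of lane_sockets between -0.11 and 0.11 m and x of socket2_mid in the frame of lane_sockets between -0.038 and 0.038 m and z of socket2_mid in the frame of lane_sockets between 0.026 and 0.035 m and (x of tube1_mid in the frame of tray_floor above 0.141 m or x of tube1_mid in the frame of tray_floor below -0.141 m or y of tube1_mid in the frame of tray_floor above 0.118 m or y of tube1_mid in the frame of tray_floor below -0.118 m) and (x of tube2_mid in the frame of tray_floor above 0.141 m or x of tube2_mid in the frame of tray_floor below -0.141 m or y of tube2_mid in the frame of tray_floor above 0.118 m or y of tube2_mid in the frame of tray_floor below -0.118 m)), for 0.2 s.
10. every leg tube standing upright in the narrow lane (y of tube1_mid in the frame of lane_tubes between -0.11 and 0.11 m and x of tube1_mid in the frame of lane_tubes between -0.028 and 0.028 m and z of tube1_mid in the frame of lane_tubes between 0.071 and 0.08 m and angle between each of tube1_mid, tube2_mid's own z axis and vertical below 0.1 rad and y of tube2_mid in the frame of lane_tubes between -0.11 and 0.11 m and x of tube2_mid in the frame of lane_tubes between -0.028 and 0.028 m and z of tube2_mid in the frame of lane_tubes between 0.071 and 0.08 m), for 0.2 s.
At the end, for the whole second after the job is handed in: Marker nib down in its block (within 10 mm, 28 mm deep, leaning under 0.15 rad). Plates flat on the wide lane's floor, sockets flange down in the medium lane, tubes on end in the narrow lane: centres inside the lane, at proper height within 5 mm, upright within 0.1 rad, all at rest (all of step 7 and all of step 10 and y of plate1_mid in the frame of lane_plates between -0.11 and 0.11 m and x of plate1_mid in the frame of lane_plates between -0.053 and 0.053 m and z of plate1_mid in the frame of lane_plates between 0.002 and 0.009 m and y of plate2_mid in the frame of lane_plates between -0.11 and 0.11 m and x of plate2_mid in the frame of lane_plates between -0.053 and 0.053 m and z of plate2_mid in the frame of lane_plates between 0.002 and 0.009 m and y of socket1_mid in the frame of lane_sockets between -0.11 and 0.11 m and x of socket1_mid in the frame of lane_sockets between -0.038 and 0.038 m and z of socket1_mid in the frame of lane_sockets between 0.026 and 0.035 m and angle between each of socket1_mid, socket2_mid's own z axis and vertical below 0.1 rad and y of socket2_mid in the frame of lane_sockets between -0.11 and 0.11 m and x of socket2_mid in the frame of lane_sockets between -0.038 and 0.038 m and z of socket2_mid in the frame of lane_sockets between 0.026 and 0.035 m and linear speed of each of plate1, plate2, socket1, socket2, tube1, tube2, marker below 0.02 m/s); the robot touches nothing.
It fails at once if the marker is moved faster than 0.1 m/s while its tip is down on the bracket (x of marker_tip in the frame of seam3 between -0.05 and 0.078 m and y of marker_tip in the frame of seam3 between -0.042 and 0.118 m and z of marker_tip in the frame of seam3 below 0.006 m and linear speed of marker above 0.1 m/s).
It fails at once if the bottle is disturbed (moved by more than 40 mm) (distance of bottle from where it was at the start of the episode above 0.04 m).
It fails at once if the hammer is disturbed (moved by more than 40 mm) (distance of hammer from where it was at the start of the episode above 0.04 m).
Of plate1, plate2 only 1 to 2 are there at a start; the rules pass over those that are not, and their reading is None.
Of socket1, socket2 only 1 to 2 are there at a start; the rules pass over those that are not, and their reading is None.
Of tube1, tube2 only 1 to 2 are there at a start; the rules pass over those that are not, and their reading is None.
At some moment in a run one of plate1, plate2, socket1, socket2 may be knocked a few centimetres aside while the robot is not near it.
It also fails if it takes over 210 s, if anything falls off the work surface, if the arm or the gripper's body presses on something with over 40 N, if the wrist force passes 120 N, or if a joint passes its speed limit or range.

### The arm

A 6-joint arm with a two-finger parallel gripper is mounted at the origin on the work surface. World frame = base frame: x ahead of the robot, y to its left, z up, the work surface at z = 0. Lengths are in m, angles in degrees, forces in N, time in s.
With the tool pointing down it reaches from about 0.25 to 0.8 m from the base axis. Payload 3.9 kg.
Tool frame: the origin (TCP) lies at the very end of the fingers, on their centre line; the grasp point (between the pads) lies 19 mm behind it (ctrl.pinch_z is the distance from the TCP to the grasp point, in m); z points along the fingers, y is the direction in which the jaws open and shut (so a half turn about z gives the same grasp; the last joint's range is limited). The gripper opens to 85 mm and grips with 20 to 120 N. Pads are 22 mm wide; open, the fingers measure 114 mm over their backs; the gripper's body (76 mm by 85 mm) begins 54 mm behind the grasp point. The pads swing forward as they close: fully open they stand 13 mm farther back than shut.
Start: joints at [73.912, 14.897, -7.913, 67.191, 0, 90], TCP at [0.145, 0.504, 0.231] pointing down, gripper open.
Joint ranges: [-159.42, 159.42], [-47.68, 98.78], [-73.54, 78.23], [-108.79, 121.32], [-90, 84.71], [-180, 180]. Speed limits (degrees/s): [147.25, 147.25, 180, 180, 180, 180].

### API

Orientations are given as [roll, pitch, yaw] about the fixed x, y, z axes, in that order (R = Rz(yaw) Ry(pitch) Rx(roll)).
In Python, from rig import readout, imaging, order, ctrl gives the robot as it stands.
- The arm moves only by the tool jog_arm, never from a script. Its argument "series" is a list of rows, each a list of 7 numbers: the shift along the tool's x, y, z in cm, then the turn, a rotation vector about the tool's x, y, z in degrees, then the closure, from 0 (fully open) to 1 (shut). A call has 1 to 20 rows; each row is the pose to reach, as a shift and turn from the pose commanded when the call began, along the tool's axes at that moment; what a row does not reach only later rows make up. A row lasts 1/12 s, in which the tool goes at most 41.7 mm and 7.16 degrees, less where a joint would pass 70% of its speed; a pose out of reach is approached as far as the arm can. A call with a gripper value outside its range is refused whole. The fingers move at their own pace and stop on an object; the grip force is fixed at half the most. Time passes only in rows, so rows that repeat a pose let the fingers close. It gives the time, the measured TCP pose, the force and the opening at its end, in the units of the state.
- readout.read_state(): the state, without advancing time (a new reading comes with each control period).
- imaging.grab_frame(name): name is "scene" or "side" or "wrist"; returns the picture (420x560x3 uint8, red, green, blue); there is no depth.
- imaging.camera_model(name): a dict with "intrinsics" (3x3 intrinsics, pixels), "origin" and "attitude" of the camera in the world. Camera axes: x right, y up, looking along -z (the intrinsics and any distortion apply to the point x, -y, -z); pixel columns grow to the right and rows downward; lengths in m; the calibration is good to about 2 mm. A picture is of the moment at which its call begins: read the wrist's pose just before it. camera_model takes no time and is no camera call; for the wrist camera it gives the pose at the moment of the call.
- order.finish_job(): hands the job in, once; it reports no verdict.
The state is a dict: "time_s": time; "joint_positions": joint angles; "joint_vel": joint speeds; "joint_torque": joint torques, N m; "ee_pos": TCP position; "tool_rot": TCP orientation; "contact_force": force on the tool from outside, world axes, zero at the start; "ft_torque": the same for the moment, N m; "opening": finger opening in m.
Only numpy, scipy, OpenCV 4.12 (cv2) and the standard library are available. Lean on these libraries where they do the work, as an engineer would, in place of code of your own. Each camera call takes 0.05 s, during which the arm holds its last target. There are 200 camera calls.

## Working session

There is one attempt and no reset: what is moved stays moved. The work goes in short steps, Python scripts to look and compute and a tool call to move; the robot and the scene stay as the last step left them, time stands still between calls to the robot, and variables do not carry over. Pictures are saved under pics/ and viewed, about 12 in all and at most 16, crops included, and the job is handed in when it is done.

Besides the shell and the picture viewer there is one more tool, called after "Emit:" as name(argument=value, ...), one argument or row to a line, values as JSON. jog_arm: Moves the arm, as the interface text tells. Its arguments: {"type":"object","properties":{"series":{"type":"array"}},"required":["series"]}

```bash
ls; mkdir -p pics; python3 - <<'E'
from rig import readout, imaging, order, ctrl
import cv2
print(readout.read_state(), ctrl.pinch_z)
for n in ("scene","side","wrist"):
    m=imaging.camera_model(n); print(n,m)
    im=imaging.grab_frame(n)
    cv2.imwrite(f"pics/{n}0.png",cv2.resize(im[:,:,::-1],(784,588),interpolation=cv2.INTER_CUBIC))
    cv2.imwrite(f"pics/raw_{n}0.png",im[:,:,::-1])
E
```

```text
pics
{'time_s': 0.0, 'joint_positions': array([ 7.39108918e+01,  1.49367197e+01, -7.98741463e+00,  6.71889443e+01,
        1.88166137e-03,  9.00003854e+01]), 'joint_vel': array([ 0.04042633, -0.14074177, -0.09611574, -0.07570549,  0.05477888,
        0.05030193]), 'joint_torque': array([-1.39650681e-03, -4.05681717e+01,  2.53920650e+01,  1.87783653e-02,
       -3.31179172e-04,  4.58565580e-06]), 'ee_pos': array([0.14529399, 0.50378019, 0.23044493]), 'tool_rot': array([-1.79886921e+02, -1.88089704e-03,  1.63910503e+02]), 'contact_force': array([-0.14729826, -0.20752403, -0.01256592]), 'ft_torque': array([ 0.03885402,  0.00633084, -0.04317108]), 'opening': 0.08566942085966942} 0.0187
scene {'intrinsics': array([[380.57099492,   0.        , 274.05832037],
       [  0.        , 380.57099492, 213.83003488],
       [  0.        ,   0.        ,   1.        ]]), 'origin': array([1.20249024, 0.6338531 , 0.82645945]), 'attitude': array([ 52.54911464,   1.12042623, 135.52948068])}
side {'intrinsics': array([[412.72131936,   0.        , 280.14055534],
       [  0.        , 412.72131936, 204.02019156],
       [  0.        ,   0.        ,   1.        ]]), 'origin': array([-0.05655911, -0.90051619,  0.81968251]), 'attitude': array([ 54.06002131,  -1.3336665 , -35.48508629])}
wrist {'intrinsics': array([[371.06998082,   0.        , 281.115127  ],
       [  0.        , 371.06998082, 206.63631341],
       [  0.        ,   0.        ,   1.        ]]), 'origin': array([0.07027281, 0.52554778, 0.37289628]), 'attitude': array([-1.77136214e+01,  4.86862023e-02,  7.38860704e+01])}
```

View pics/scene0.png

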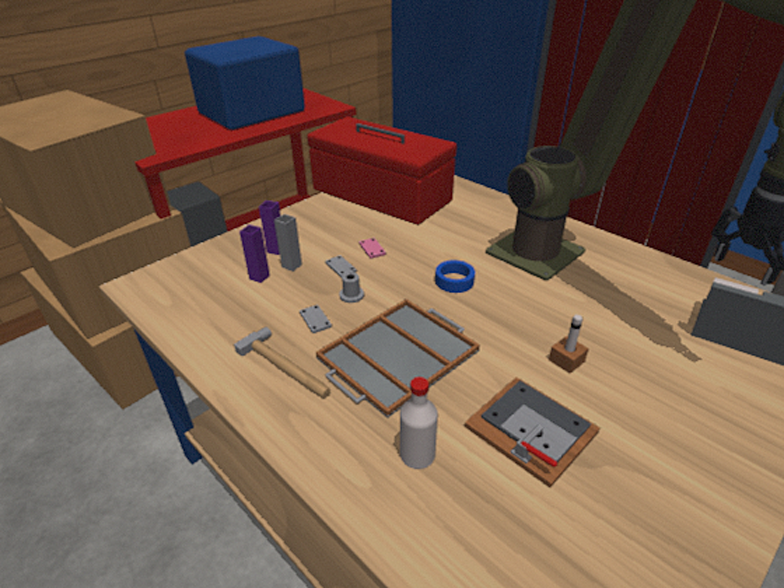

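View pics/side0.png

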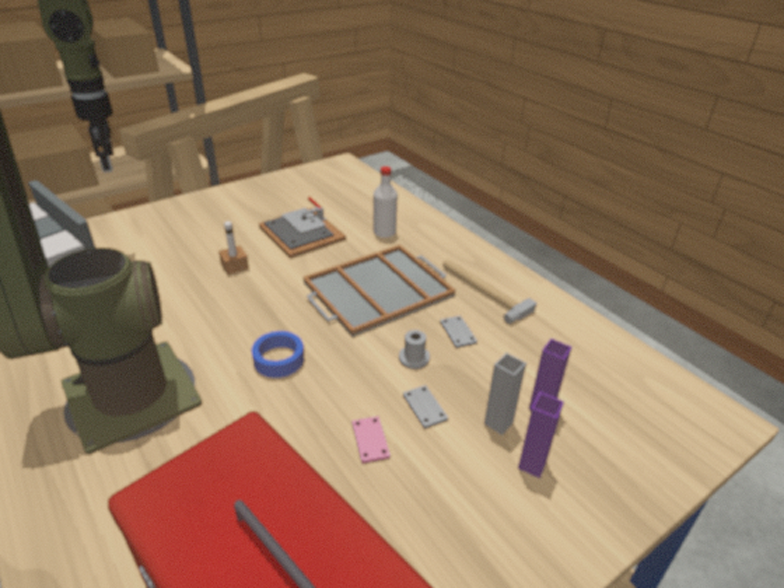

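Candidates (scene picture, 1.4× scale):
- Grey plates at (316,318) and (342,266). The pink look-alike is at (372,247).
- Grey tube at (288,242). The purple ones are at (255,253) and (271,228).
- One socket at (351,288).
- Marker at (575,335) in its block, tray about (398,355), bracket about (533,430).

```bash
cat > h.py <<'E'
import numpy as np, cv2
from scipy.spatial.transform import Rotation as Rn
from rig import readout, imaging, ctrl
def cam(n): 
    m=imaging.camera_model(n); return m["intrinsics"],np.array(m["origin"]),Rn.from_euler('xyz',m["attitude"],degrees=True).as_matrix()
def ray(c,uv):
    K,o,R=c; u,v=uv
    return R@np.array([(u-K[0,2])/K[0,0],-(v-K[1,2])/K[1,1],-1.])
def onz(c,uv,z):
    d=ray(c,uv); o=c[1]; return o+d*(z-o[2])/d[2]
def proj(c,p):
    K,o,R=c; q=R.T@(np.asarray(p)-o); return np.array([K[0,2]-K[0,0]*q[0]/q[2],K[1,2]+K[1,1]*q[1]/q[2]])
def crop(im,x0,y0,x1,y1,k,f): cv2.imwrite(f,cv2.resize(im[y0:y1,x0:x1],None,fx=k,fy=k,interpolation=cv2.INTER_CUBIC))
def rel(T_pos,R_to,cmd_pos=None,cmd_R=None):
    "shift cm and rotvec deg in tool axes from the present (or commanded) pose"
    s=readout.read_state()
    p=s["ee_pos"] if cmd_pos is None else cmd_pos
    R=Rn.from_euler('xyz',s["tool_rot"] if cmd_R is None else cmd_R,degrees=True)
    return np.round(R.inv().apply(np.asarray(T_pos)-p)*100,2),np.round((R.inv()*Rn.from_euler('xyz',R_to,degrees=True)).as_rotvec(degrees=True),2)
E
python3 - <<'E'
from h import *
s=cam("scene");d=cam("side")
def t(name,a,b,z):
    a=np.array(a)/1.4;b=np.array(b)/1.4
    print(name,onz(s,a,z).round(3),onz(d,b,z).round(3))
t("plateA",(316,318),(459,331),.01)
t("plateB",(342,266),(425,406),.01)
t("pink",(372,247),(371,439),.01)
t("sock top",(351,278),(415,337),.06)
t("tube top",(288,219),(508,365),.15)
t("purp1 top",(256,230),(547,404),.15)
t("purp2 top",(272,206),(553,348),.15)
t("block top",(569,350),(233,255),.04)
t("marker top",(577,320),(228,226),.125)
t("bottle",(418,455),(384,232),0)
t("ham head",(253,342),(520,311),.02)
t("ring",(455,275),(278,353),.03)
t("bracket",(533,430),(302,226),.023)
for p in [(406,302),(478,348),(389,411),(317,354)]: t("tray",p,p,.02)
for p in [(400,248),(453,292),(356,330),(305,285)]: t("tray side",p,p,.02)
im=cv2.imread("pics/raw_scene0.png")
A=cv2.resize(im[265:345,330:430],(800,640),interpolation=cv2.INTER_CUBIC)[:600]
cv2.imwrite("pics/c1.png",A)
E
```

```text
plateA [ 0.633 -0.203  0.01 ] [ 0.631 -0.218  0.01 ]
plateB [ 0.441 -0.328  0.01 ] [ 0.437 -0.346  0.01 ]
pink [ 0.316 -0.34   0.01 ] [ 0.312 -0.353  0.01 ]
sock top [ 0.507 -0.212  0.06 ] [ 0.503 -0.225  0.06 ]
tube top [ 0.525 -0.433  0.15 ] [ 0.523 -0.449  0.15 ]
purp1 top [ 0.616 -0.446  0.15 ] [ 0.511 -0.545  0.15 ]
purp2 top [ 0.512 -0.524  0.15 ] [ 0.618 -0.462  0.15 ]
block top [0.343 0.302 0.04 ] [0.332 0.286 0.04 ]
marker top [0.345 0.303 0.125] [0.33  0.28  0.125]
bottle [0.745 0.235 0.   ] [0.744 0.228 0.   ]
ham head [ 0.794 -0.228  0.02 ] [ 0.782 -0.251  0.02 ]
ring [ 0.283 -0.06   0.03 ] [ 0.269 -0.084  0.03 ]
bracket [0.566 0.361 0.023] [0.553 0.345 0.023]
tray [ 0.445 -0.081  0.02 ] [ 0.588 -0.082  0.02 ]
tray [0.455 0.148 0.02 ] [ 0.619 -0.29   0.02 ]
tray [0.72  0.135 0.02 ] [ 0.369 -0.325  0.02 ]
tray [ 0.717 -0.093  0.02 ] [ 0.336 -0.12   0.02 ]
tray side [ 0.275 -0.267  0.02 ] [0.712 0.111 0.02 ]
tray side [ 0.333 -0.025  0.02 ] [ 0.703 -0.112  0.02 ]
tray side [ 0.603 -0.091  0.02 ] [ 0.442 -0.101  0.02 ]
tray side [ 0.575 -0.319  0.02 ] [0.43  0.103 0.02 ]
```

View pics/c1.png

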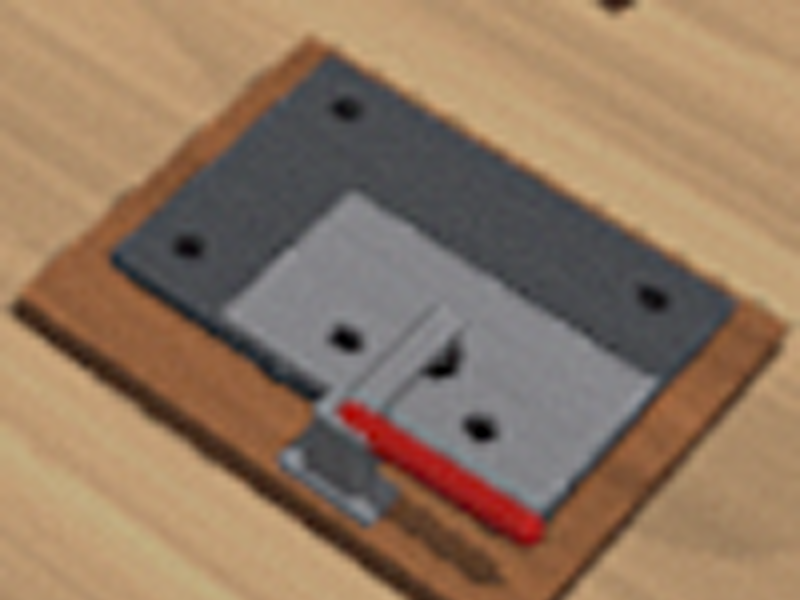

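```bash
python3 -c "
from h import *
print(rel([.378,.31,.26],[180,0,180],[.145,.504,.231],[180,0,163.91]))"
```

```text
(array([-27.76, -12.18,  -2.9 ]), array([  0.  ,   0.  , -16.09]))
```

Emit:
jog_arm(
  series=[
    [-27.8, -12.2, -2.9, 0, 0, -16.1, 0],
    [-27.8, -12.2, -2.9, 0, 0, -16.1, 0],
    [-27.8, -12.2, -2.9, 0, 0, -16.1, 0],
    [-27.8, -12.2, -2.9, 0, 0, -16.1, 0],
    [-27.8, -12.2, -2.9, 0, 0, -16.1, 0],
    [-27.8, -12.2, -2.9, 0, 0, -16.1, 0],
    [-27.8, -12.2, -2.9, 0, 0, -16.1, 0],
    [-27.8, -12.2, -2.9, 0, 0, -16.1, 0],
    [-27.8, -12.2, -2.9, 0, 0, -16.1, 0],
    [-27.8, -12.2, -2.9, 0, 0, -16.1, 0],
    [-27.8, -12.2, -2.9, 0, 0, -16.1, 0],
    [-27.8, -12.2, -2.9, 0, 0, -16.1, 0],
  ],
)

```text
time_s: 1.15
ee_pos: [0.3778, 0.3107, 0.26]
tool_rot: [-180.0, -0.1, -179.9]
contact_force: [-0.2, 0.0, 0.1]
opening: 0.0855
```

```bash
python3 - <<'E'
from h import *
c=cam("wrist"); print(c[1],readout.read_state()["ee_pos"],readout.read_state()["tool_rot"])
im=imaging.grab_frame("wrist")[:,:,::-1]; cv2.imwrite("pics/w1raw.png",im); crop(im,0,0,560,420,1.4,"pics/w1.png")
import pickle; pickle.dump(c,open("w1.pkl","wb"))
E
```

```text
[0.29972668 0.31050876 0.40240641] [0.377792   0.31072247 0.26000139] [-1.79987174e+02 -5.03425819e-02 -1.79898501e+02]
```

View pics/w1.png

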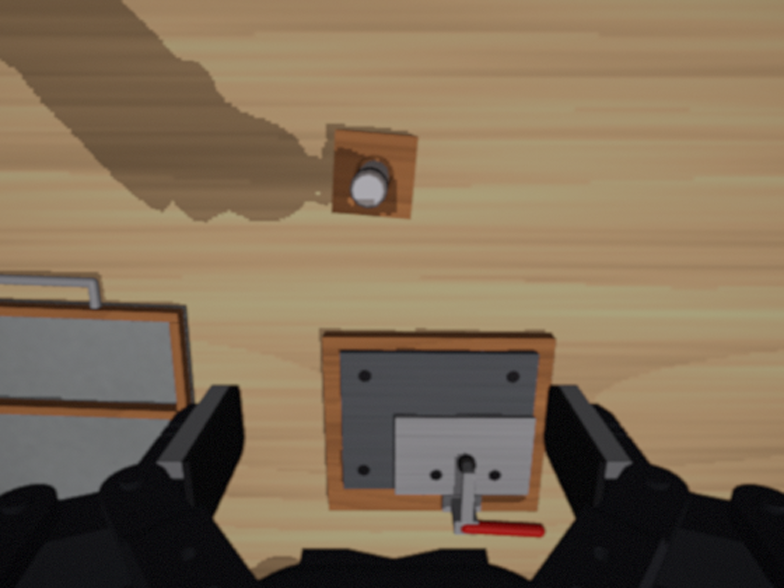

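```bash
cat > b.py <<'E'
from h import *
import pickle
c=pickle.load(open("w1.pkl","rb"))
g=lambda p,z:onz(c,np.array(p)/1.4,z)
for p in [(340,351),(537,352),(344,488)]: print("base",g(p,.023).round(4))
for p in [(395,416),(534,417),(395,494),(532,495)]: print("doub",g(p,.029).round(4))
b=np.array([g(p,.04) for p in [(336,130),(417,137),(411,218),(332,211)]]);print("block",b.round(4),b.mean(0))
print("marker top",g((369,188),.125), "barrel at block", g((375,170),.06))
for p in [(187,306),(180,403)]: print("tray", g(p,.02))
E
python3 b.py
python3 - <<'E'
import cv2
im=cv2.imread("pics/w1raw.png")
a=cv2.resize(im[235:375,225:405],None,fx=4.4,fy=4.2,interpolation=cv2.INTER_CUBIC);cv2.imwrite("pics/c2.png",a)
E
```

```text
base [0.4723 0.2683 0.023 ]
base [0.473  0.4253 0.023 ]
base [0.6027 0.2679 0.023 ]
doub [0.5275 0.3122 0.029 ]
doub [0.5283 0.426  0.029 ]
doub [0.6041 0.3124 0.029 ]
doub [0.605  0.4307 0.029 ]
block [[0.3037 0.2723 0.04  ]
 [0.3082 0.3264 0.04  ]
 [0.3627 0.323  0.04  ]
 [0.3578 0.2678 0.04  ]] [0.33310956 0.29740131 0.04      ]
marker top [0.33203827 0.29775657 0.125     ] barrel at block [0.32813927 0.29878529 0.06      ]
tray [0.43544148 0.14972014 0.02      ]
tray [0.52085962 0.13371674 0.02      ]
```

View pics/c2.png

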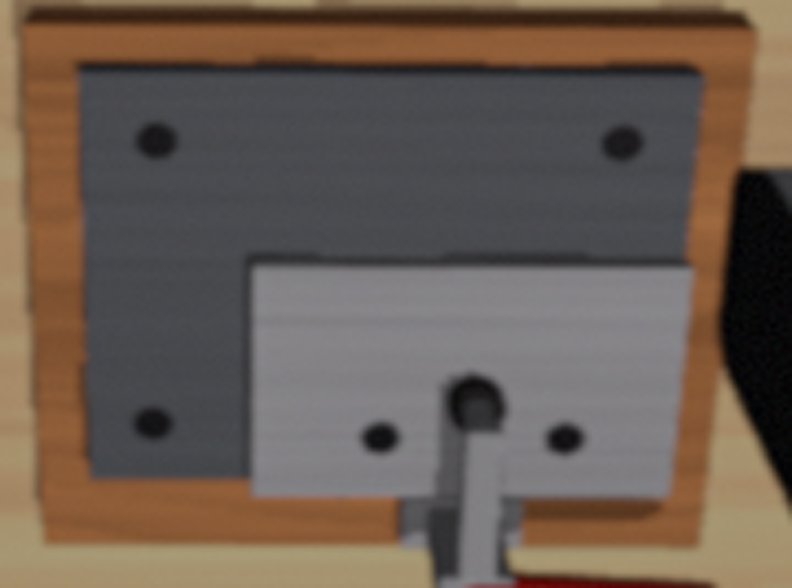

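```bash
cat > fit.py <<'E'
from h import *
from scipy.optimize import least_squares
def fit(c,uv,loc,x0):
    "rigid planar fit x,y,yaw of local points to pixels"
    f=lambda q:np.concatenate([proj(c,[q[0]+np.cos(q[2])*a-np.sin(q[2])*b,q[1]+np.sin(q[2])*a+np.cos(q[2])*b,z])-p for (a,b,z),p in zip(loc,uv)])
    r=least_squares(f,x0,loss="soft_l1"); return r.x,r.fun.reshape(-1,2).round(1)
E
cat > b2.py <<'E'
from fit import *
import pickle
c=pickle.load(open("w1.pkl","rb"))
loc=[(-.065,-.08,.023),(-.065,.08,.023),(.065,-.08,.023),(-.01,-.035,.029),(-.01,.08,.029),(.065,-.035,.029),(.065,.08,.029)]
px=np.array([(80,70),(700,70),(90,477),(251,262),(691,262),(252,495),(670,495)],float)
uv=(px+.5)/[4.4,4.2]-.5+[225,235]
q,r=fit(c,uv,loc,[.54,.345,0]);print("wrist",q,r.tolist())
uvs=(np.array([(330,55),(735,302),(110,260),(350,192),(660,380),(225,312),(545,515)])+.5)/8-.5+[330,265]
q2,r2=fit(cam("scene"),uvs,loc,[.54,.345,0]);print("scene",q2,r2.tolist())
lb=[(-.028,-.028,.04),(-.028,.028,.04),(.028,.028,.04),(.028,-.028,.04)]
q3,r3=fit(c,np.array([(336,130),(417,137),(411,218),(332,211)])/1.4-.15,lb,[.333,.297,0]);print("block",q3,r3.tolist())
E
python3 b2.py
```

```text
wrist [0.53777063 0.34673673 0.00063274] [[-1.4, -0.1], [1.1, -0.1], [-0.3, 0.5], [0.1, 0.4], [0.4, 0.4], [-0.2, -0.5], [0.0, -0.5]]
scene [0.53907798 0.34857985 0.01794234] [[-0.4, -0.4], [0.7, -1.0], [0.1, -0.5], [0.2, -0.1], [0.2, 0.0], [-0.1, 0.7], [-0.7, 1.2]]
block [ 0.33309723  0.29733035 -0.07906558] [[-0.6, -0.7], [1.3, -0.7], [0.1, 0.7], [-0.4, 1.1]]
```

Emit:
jog_arm(
  series=[
    [4.5, -1.3, 3, 0, 0, 0, 0],
    [4.5, -1.3, 6, 0, 0, 0, 0],
    [4.5, -1.3, 9, 0, 0, 0, 0],
    [4.5, -1.3, 12, 0, 0, 0, 0],
    [4.5, -1.3, 15, 0, 0, 0, 0],
    [4.5, -1.3, 17.5, 0, 0, 0, 0],
    [4.5, -1.3, 18.4, 0, 0, 0, 0],
    [4.5, -1.3, 18.4, 0, 0, 0, 0],
    [4.5, -1.3, 18.4, 0, 0, 0, 1],
    [4.5, -1.3, 18.4, 0, 0, 0, 1],
    [4.5, -1.3, 18.4, 0, 0, 0, 1],
    [4.5, -1.3, 18.4, 0, 0, 0, 1],
    [4.5, -1.3, 18.4, 0, 0, 0, 1],
    [4.5, -1.3, 18.4, 0, 0, 0, 1],
    [4.5, -1.3, 18.4, 0, 0, 0, 1],
    [4.5, -1.3, 18.4, 0, 0, 0, 1],
  ],
)

```text
time_s: 2.53
ee_pos: [0.3345, 0.2974, 0.0772]
tool_rot: [180.0, 0.1, 180.0]
contact_force: [0.1, 0.2, 6.3]
opening: 0.0189
```

Emit:
jog_arm(
  series=[
    [0, 0, -2, 0, 0, 0, 1],
    [0, 0, -4, 0, 0, 0, 1],
    [0, 0, -6, 0, 0, 0, 1],
    [0, 0, -8, 0, 0, 0, 1],
    [-4, 2, -8.5, 0, 0, 0, 1],
    [-8, 5, -8.5, 0, 0, 0, 1],
    [-11, 8, -8.5, 0, 0, 0, 1],
    [-14, 11, -8.5, 0, 0, 0, 1],
    [-18, 12.5, -8.5, 0, 0, 0, 1],
    [-18, 12.5, -8.5, 0, 0, 0, 1],
    [-18, 12.5, -8.5, 0, 0, 0, 1],
  ],
)

```text
time_s: 3.45
ee_pos: [0.517, 0.4239, 0.1599]
tool_rot: [179.9, 0.1, 180.0]
contact_force: [0.5, 0.6, -0.5]
opening: 0.0187
```

```bash
python3 - <<'E'
from h import *
s=readout.read_state();print(s["ee_pos"],s["contact_force"],s["opening"])
t=s["ee_pos"]+[0,0,-.072]
T=[]
for n,w in(("scene",35),("wrist",50)):
    c=cam(n);im=imaging.grab_frame(n)[:,:,::-1];p=proj(c,t);q=proj(c,t+[0,0,.12]);print(n,p,q)
    x,y=int(p[0])-w,int(p[1])-w;x=max(0,min(x,560-2*w));y=max(0,min(y,420-2*w));print(n,"crop",x,y,400/(2*w))
    T.append(cv2.resize(im[y:y+2*w,x:x+2*w],(400,400),interpolation=cv2.INTER_CUBIC))
cv2.imwrite("pics/tip.png",np.hstack(T))
E
```

```text
[0.51703391 0.42390258 0.15986489] [ 0.45287897  0.64982774 -0.4670093 ] 0.01868118677714105
scene [417.58794724 293.48969039] [428.57013322 258.5921719 ]
scene crop 382 258 5.714285714285714
wrist [283.43402608 225.18338975] [285.82493867 361.75670276]
wrist crop 233 175 4.0
```

View pics/tip.png

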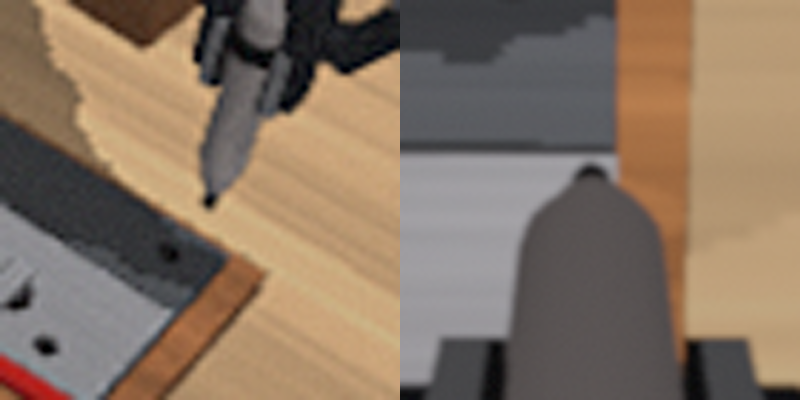

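```bash
python3 - <<'E'
from h import *
from scipy.optimize import least_squares
s=readout.read_state();e=s["ee_pos"];w=cam("wrist");sc=cam("scene")
f=lambda q:np.r_[proj(w,e+[q[0],q[1],-.072])-[281,219.5],(proj(sc,e+[q[0],q[1],-.072])-[418.7,293.9])]
r=least_squares(f,[0,0]);print(r.x,r.fun)
th=.006;C=np.array([.538,.347]);R=np.array([[np.cos(th),-np.sin(th)],[np.sin(th),np.cos(th)]])
print("doubler corner wrist",onz(w,(287,213),.029),"pred",C+R@[-.01,.08])
# seam: x=-.013 line, y=-.038 line ; long 113: y from -.038 to .075; short to x=.060
S=[C+R@p for p in [(-.013,.075),(-.013,.0373),(-.013,-.0003),(-.013,-.038),(.0235,-.038),(.06,-.038)]]
for p in S: print(p.round(4), "tcp", (p-r.x).round(4))
E
```

```text
[-0.0013733   0.00013346] [ 0.46210364  0.19584295 -0.80389939 -2.10851637]
doubler corner wrist [0.52751866 0.42614112 0.029     ] pred [0.52752018 0.42693856]
[0.5246 0.4219] tcp [0.5259 0.4218]
[0.5248 0.3842] tcp [0.5261 0.3841]
[0.525  0.3466] tcp [0.5264 0.3465]
[0.5252 0.3089] tcp [0.5266 0.3088]
[0.5617 0.3091] tcp [0.5631 0.309 ]
[0.5982 0.3094] tcp [0.5996 0.3092]
```

Emit:
jog_arm(
  series=[
    [-0.9, -0.2, 1.5, 0, 0, 0, 1],
    [-0.9, -0.2, 3.0, 0, 0, 0, 1],
    [-0.9, -0.2, 4.0, 0, 0, 0, 1],
    [-0.9, -0.2, 4.5, 0, 0, 0, 1],
    [-0.9, -0.2, 5.0, 0, 0, 0, 1],
    [-0.9, -0.2, 5.3, 0, 0, 0, 1],
    [-0.9, -0.2, 5.6, 0, 0, 0, 1],
    [-0.9, -0.2, 5.8, 0, 0, 0, 1],
    [-0.9, -0.2, 6.0, 0, 0, 0, 1],
    [-0.9, -0.2, 6.1, 0, 0, 0, 1],
    [-0.9, -0.2, 6.1, 0, 0, 0, 1],
    [-0.9, -0.2, 6.1, 0, 0, 0, 1],
  ],
)

```text
time_s: 4.55
ee_pos: [0.5229, 0.4203, 0.1004]
tool_rot: [180.0, 0.0, -180.0]
contact_force: [0.7, -0.1, -1.0]
opening: 0.0186
```

Emit:
jog_arm(
  series=[
    [-0.15, 0.07, 0.1, 0, 0, 0, 1],
    [-0.3, 0.15, 0.2, 0, 0, 0, 1],
    [-0.3, 0.15, 0.3, 0, 0, 0, 1],
    [-0.3, 0.15, 0.4, 0, 0, 0, 1],
    [-0.3, 0.15, 0.5, 0, 0, 0, 1],
    [-0.3, 0.15, 0.5, 0, 0, 0, 1],
  ],
)

```text
time_s: 5.05
ee_pos: [0.5258, 0.4217, 0.0954]
tool_rot: [180.0, 0.0, -180.0]
contact_force: [-0.6, -0.4, -0.2]
opening: 0.0185
```

```bash
python3 - <<'E'
from h import *
s=readout.read_state();print(s["ee_pos"],s["contact_force"],s["opening"])
e=s["ee_pos"]
T=[]
for n,w in(("scene",35),("wrist",50)):
    c=cam(n);im=imaging.grab_frame(n)[:,:,::-1];p=proj(c,e+[-.0014,0,-.072]);
    x,y=int(p[0])-w,int(p[1])-w;x=max(0,min(x,560-2*w));y=max(0,min(y,420-2*w));print(n,p,"crop",x,y)
    T.append(cv2.resize(im[y:y+2*w,x:x+2*w],(400,400),interpolation=cv2.INTER_CUBIC))
cv2.imwrite("pics/tip2.png",np.hstack(T))
E
```

```text
[0.52582639 0.42169054 0.09541233] [-0.56435042 -0.39901362 -0.24859807] 0.0185494364224515
scene [410.10691392 311.26015002] crop 375 276
wrist [281.03269317 219.4682014 ] crop 231 169
```

View pics/tip2.png

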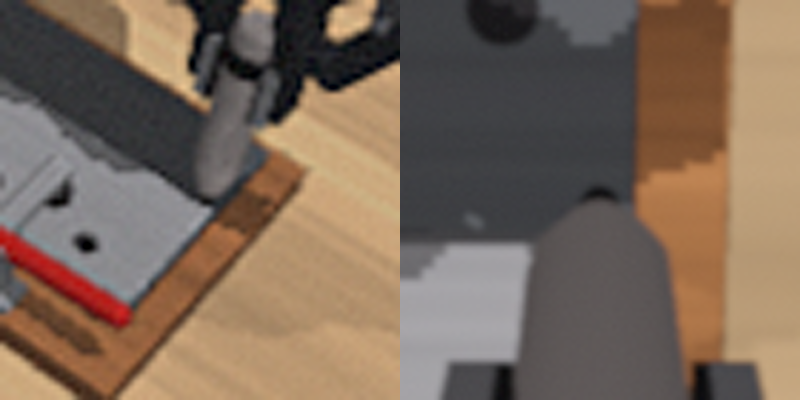

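Emit:
jog_arm(
  series=[
    [0, -0.25, 0, 0, 0, 0, 1],
    [0, -0.5, 0, 0, 0, 0, 1],
    [0, -0.75, 0, 0, 0, 0, 1],
    [0, -1.0, 0, 0, 0, 0, 1],
    [0, -1.25, 0, 0, 0, 0, 1],
    [-0.01, -1.5, 0, 0, 0, 0, 1],
    [-0.01, -1.75, 0, 0, 0, 0, 1],
    [-0.01, -2.0, 0, 0, 0, 0, 1],
    [-0.01, -2.25, 0, 0, 0, 0, 1],
    [-0.01, -2.5, 0, 0, 0, 0, 1],
    [-0.02, -2.75, 0, 0, 0, 0, 1],
    [-0.02, -3.0, 0, 0, 0, 0, 1],
    [-0.02, -3.25, 0, 0, 0, 0, 1],
    [-0.02, -3.5, 0, 0, 0, 0, 1],
    [-0.02, -3.75, 0, 0, 0, 0, 1],
    [-0.03, -4.0, 0, 0, 0, 0, 1],
    [-0.03, -4.25, 0, 0, 0, 0, 1],
    [-0.03, -4.5, 0, 0, 0, 0, 1],
    [-0.03, -4.75, 0, 0, 0, 0, 1],
    [-0.03, -5.0, 0, 0, 0, 0, 1],
  ],
)

```text
time_s: 6.82
ee_pos: [0.5261, 0.3715, 0.0954]
tool_rot: [180.0, 0.0, -180.0]
contact_force: [1.3, 0.7, 1.3]
opening: 0.0186
```

Emit:
jog_arm(
  series=[
    [0, -0.25, 0, 0, 0, 0, 1],
    [0, -0.5, 0, 0, 0, 0, 1],
    [0, -0.75, 0, 0, 0, 0, 1],
    [0, -1.0, 0, 0, 0, 0, 1],
    [0, -1.25, 0, 0, 0, 0, 1],
    [-0.01, -1.5, 0, 0, 0, 0, 1],
    [-0.01, -1.75, 0, 0, 0, 0, 1],
    [-0.01, -2.0, 0, 0, 0, 0, 1],
    [-0.01, -2.25, 0, 0, 0, 0, 1],
    [-0.01, -2.5, 0, 0, 0, 0, 1],
    [-0.02, -2.75, 0, 0, 0, 0, 1],
    [-0.02, -3.0, 0, 0, 0, 0, 1],
    [-0.02, -3.25, 0, 0, 0, 0, 1],
    [-0.02, -3.5, 0, 0, 0, 0, 1],
    [-0.02, -3.75, 0, 0, 0, 0, 1],
    [-0.03, -4.0, 0, 0, 0, 0, 1],
    [-0.03, -4.25, 0, 0, 0, 0, 1],
    [-0.03, -4.5, 0, 0, 0, 0, 1],
    [-0.03, -4.75, 0, 0, 0, 0, 1],
    [-0.03, -5.0, 0, 0, 0, 0, 1],
  ],
)

```text
time_s: 8.48
ee_pos: [0.5264, 0.3215, 0.0953]
tool_rot: [180.0, 0.0, -180.0]
contact_force: [-0.2, 1.0, 2.3]
opening: 0.0187
```

Slightly touching, at about 2 N. Next is the corner, then the first part of the short side.

Emit:
jog_arm(
  series=[
    [0, -0.25, 0, 0, 0, 0, 1],
    [0, -0.5, 0, 0, 0, 0, 1],
    [0, -0.75, 0, 0, 0, 0, 1],
    [0, -1.0, 0, 0, 0, 0, 1],
    [0, -1.2, 0, 0, 0, 0, 1],
    [0, -1.35, 0, 0, 0, 0, 1],
    [0, -1.35, 0, 0, 0, 0, 1],
    [0, -1.35, 0, 0, 0, 0, 1],
    [-0.25, -1.35, 0, 0, 0, 0, 1],
    [-0.5, -1.35, 0, 0, 0, 0, 1],
    [-0.75, -1.35, 0, 0, 0, 0, 1],
    [-1.0, -1.35, 0, 0, 0, 0, 1],
    [-1.25, -1.35, 0, 0, 0, 0, 1],
    [-1.5, -1.35, 0, 0, 0, 0, 1],
    [-1.75, -1.35, 0, 0, 0, 0, 1],
    [-2.0, -1.35, 0, 0, 0, 0, 1],
    [-2.25, -1.35, 0, 0, 0, 0, 1],
    [-2.5, -1.35, 0, 0, 0, 0, 1],
    [-2.75, -1.35, 0, 0, 0, 0, 1],
    [-3.0, -1.35, 0, 0, 0, 0, 1],
  ],
)

```text
time_s: 10.15
ee_pos: [0.5531, 0.3074, 0.0952]
tool_rot: [-179.9, -0.4, -180.0]
contact_force: [-6.2, -0.1, 8.6]
opening: 0.0185
```

Emit:
jog_arm(
  series=[
    [-0.25, 0, 0, 0, 0, 0, 1],
    [-0.5, 0, 0, 0, 0, 0, 1],
    [-0.75, 0, 0, 0, 0, 0, 1],
    [-1.0, 0, 0, 0, 0, 0, 1],
    [-1.25, 0, 0, 0, 0, 0, 1],
    [-1.5, 0.01, 0, 0, 0, 0, 1],
    [-1.75, 0.01, 0, 0, 0, 0, 1],
    [-2.0, 0.01, 0, 0, 0, 0, 1],
    [-2.25, 0.02, 0, 0, 0, 0, 1],
    [-2.5, 0.02, 0, 0, 0, 0, 1],
    [-2.75, 0.02, 0, 0, 0, 0, 1],
    [-3.0, 0.02, 0, 0, 0, 0, 1],
    [-3.25, 0.02, 0, 0, 0, 0, 1],
    [-3.5, 0.02, 0, 0, 0, 0, 1],
    [-3.75, 0.02, 0, 0, 0, 0, 1],
    [-4.0, 0.02, 0, 0, 0, 0, 1],
    [-4.25, 0.02, 0, 0, 0, 0, 1],
    [-4.4, 0.02, 0, 0, 0, 0, 1],
    [-4.4, 0.02, 0, 0, 0, 0, 1],
    [-4.4, 0.02, 0, 0, 0, 0, 1],
  ],
)

```text
time_s: 11.82
ee_pos: [0.5977, 0.3077, 0.0952]
tool_rot: [-179.9, -0.3, -180.0]
contact_force: [-5.2, 0.6, 7.6]
opening: 0.0187
```

```bash
python3 - <<'E'
from h import *
s=readout.read_state();print(s["ee_pos"],s["contact_force"],s["opening"])
e=s["ee_pos"]
T=[]
for n,w in(("scene",35),("wrist",50)):
    c=cam(n);im=imaging.grab_frame(n)[:,:,::-1];p=proj(c,e+[-.0014,0,-.072]);
    x,y=int(p[0])-w,int(p[1])-w;x=max(0,min(x,560-2*w));y=max(0,min(y,420-2*w));print(n,p,"crop",x,y)
    T.append(cv2.resize(im[y:y+2*w,x:x+2*w],(400,400),interpolation=cv2.INTER_CUBIC))
cv2.imwrite("pics/tip3.png",np.hstack(T))
E
```

```text
[0.59766107 0.30772706 0.09518816] [-5.23126486  0.55134091  7.60734736] 0.018727540102955107
scene [357.06273682 302.43394172] crop 322 267
wrist [281.24712232 220.10896825] crop 231 170
```

View pics/tip3.png

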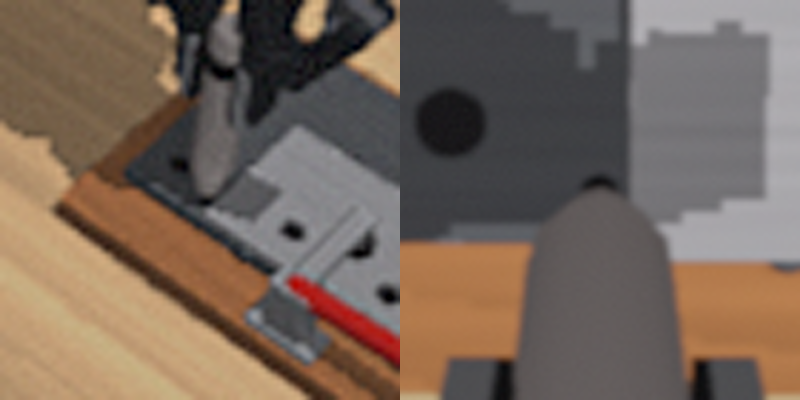

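Emit:
jog_arm(
  series=[
    [-0.15, 0.1, 0, 0, 0, 0, 1],
    [-0.2, 0.1, 0, 0, 0, 0, 1],
    [-0.2, 0.1, 0, 0, 0, 0, 1],
    [-0.2, 0.1, -0.3, 0, 0, 0, 1],
    [-0.2, 0.1, -0.6, 0, 0, 0, 1],
    [-0.2, 0.1, -1.0, 0, 0, 0, 1],
    [-0.2, 0.1, -3.0, 0, 0, 0, 1],
    [-0.2, 0.1, -6.0, 0, 0, 0, 1],
    [3, 0, -8, 0, 0, 0, 1],
    [7, -0.5, -8, 0, 0, 0, 1],
    [11, -0.5, -8, 0, 0, 0, 1],
    [15, -1.0, -8, 0, 0, 0, 1],
    [19, -1.0, -8, 0, 0, 0, 1],
    [22.5, -1.0, -8, 0, 0, 0, 1],
    [25, -1.0, -8, 0, 0, 0, 1],
    [26.3, -1.0, -8, 0, 0, 0, 1],
    [26.3, -1.0, -8, 0, 0, 0, 1],
    [26.3, -1.0, -8, 0, 0, 0, 1],
  ],
)

```text
time_s: 13.42
ee_pos: [0.3382, 0.2989, 0.1758]
tool_rot: [180.0, 0.1, -179.9]
contact_force: [1.2, -0.2, -0.8]
opening: 0.0185
```

Emit:
jog_arm(
  series=[
    [0.3, -0.13, 2, 0, 0, 0, 1],
    [0.3, -0.13, 4, 0, 0, 0, 1],
    [0.3, -0.13, 5.5, 0, 0, 0, 1],
    [0.3, -0.13, 6.0, 0, 0, 0, 1],
    [0.3, -0.13, 6.5, 0, 0, 0, 1],
    [0.3, -0.13, 7.0, 0, 0, 0, 1],
    [0.3, -0.13, 7.5, 0, 0, 0, 1],
    [0.3, -0.13, 8.0, 0, 0, 0, 1],
    [0.3, -0.13, 8.5, 0, 0, 0, 1],
    [0.3, -0.13, 9.0, 0, 0, 0, 1],
    [0.3, -0.13, 9.4, 0, 0, 0, 1],
    [0.3, -0.13, 9.7, 0, 0, 0, 1],
    [0.3, -0.13, 9.7, 0, 0, 0, 1],
  ],
)

```text
time_s: 14.5
ee_pos: [0.334, 0.2967, 0.0777]
tool_rot: [-180.0, -0.0, -180.0]
contact_force: [-0.3, 1.0, -0.7]
opening: 0.0188
```

Emit:
jog_arm(
  series=[
    [0, 0, 0, 0, 0, 0, 0.6],
    [0, 0, 0, 0, 0, 0, 0.3],
    [0, 0, 0, 0, 0, 0, 0],
    [0, 0, 0, 0, 0, 0, 0],
    [0, 0, 0, 0, 0, 0, 0],
    [0, 0, -2, 0, 0, 0, 0],
    [0, 0, -5, 0, 0, 0, 0],
    [0, 0, -9, 0, 0, 0, 0],
    [0, 0, -13, 0, 0, 0, 0],
    [0, 0, -17, 0, 0, 0, 0],
    [-2, -4, -19, 0, 0, 7, 0],
    [-4, -7, -21, 0, 0, 14, 0],
    [-6, -10, -23, 0, 0, 21, 0],
    [-8, -13, -25, 0, 0, 28, 0],
    [-10, -16, -26.2, 0, 0, 35, 0],
    [-12, -19, -26.2, 0, 0, 42, 0],
    [-14, -22, -26.2, 0, 0, 49, 0],
    [-16, -25, -26.2, 0, 0, 56, 0],
    [-18, -28, -26.2, 0, 0, 63, 0],
    [-19.6, -31, -26.2, 0, 0, 70, 0],
  ],
)

```text
time_s: 16.17
ee_pos: [0.5316, -0.0147, 0.3403]
tool_rot: [180.0, 0.0, 109.6]
contact_force: [0.5, 1.0, -0.6]
opening: 0.0853
```

```bash
python3 - <<'E'
from h import *
s=readout.read_state();print(s["ee_pos"],s["tool_rot"],s["joint_positions"].round(1))
print(rel([.53,-.03,.34],[180,0,90]))
E
```

```text
[ 0.53162652 -0.01471963  0.34027782] [1.79959214e+02 1.00456888e-02 1.09640108e+02] [-1.6 14.4  7.5 83.1  0.  68.8]
(array([-1.38, -0.67,  0.03]), array([ 0.04,  0.  , 19.64]))
```

Emit:
jog_arm(
  series=[
    [-1.4, -0.7, 0, 0, 0, 7, 0],
    [-1.4, -0.7, 0, 0, 0, 14, 0],
    [-1.4, -0.7, 0, 0, 0, 19.6, 0],
    [-1.4, -0.7, 0, 0, 0, 19.6, 0],
    [-1.4, -0.7, 0, 0, 0, 19.6, 0],
  ],
)

```text
time_s: 16.58
ee_pos: [0.5286, -0.0286, 0.3403]
tool_rot: [-180.0, 0.0, 90.5]
contact_force: [-0.4, 0.9, -0.5]
opening: 0.0851
```

```bash
python3 - <<'E'
from h import *
import pickle
c=cam("wrist"); print(c[1],readout.read_state()["ee_pos"],readout.read_state()["tool_rot"])
im=imaging.grab_frame("wrist")[:,:,::-1]; cv2.imwrite("pics/w2raw.png",im); crop(im,0,0,560,420,1.4,"pics/w2.png")
pickle.dump(c,open("w2.pkl","wb"))
E
```

```text
[0.52756821 0.04917217 0.48262228] [ 0.52862862 -0.02855177  0.34027121] [-1.79996051e+02  6.92479727e-05  9.05453605e+01]
```

View pics/w2.png

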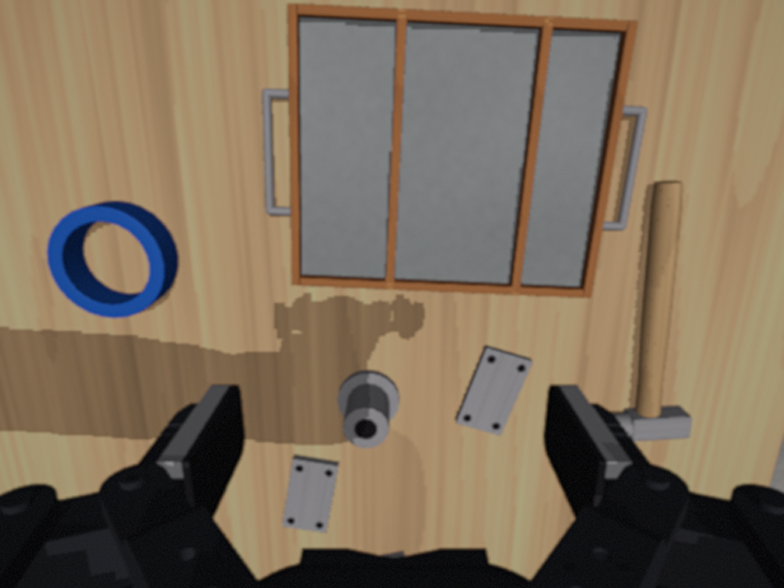

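```bash
cat > t.py <<'E'
from fit import *
import pickle
c=pickle.load(open("w2.pkl","rb"))
S=lambda L:np.array(L)/1.4-.15
q,r=fit(c,S([(289,5),(636,22),(590,296),(294,283)]),[(-.141,.118,.02),(.141,.118,.02),(.141,-.118,.02),(-.141,-.118,.02)],[.58,.02,0]);print("tray",q.round(4),r.tolist())
pl=[(-.025,.045,.01),(.025,.045,.01),(.025,-.045,.01),(-.025,-.045,.01)]
for n,L,x0 in(("A",[(486,346),(531,357),(502,434),(457,420)],[.633,-.203,-.2]),("B",[(294,457),(338,461),(327,531),(284,526)],[.44,-.33,-.1])):
    a,r=fit(c,S(L),pl,x0);print(n,a[:2].round(4),np.rad2deg(a[2]),r.tolist())
print("sock top",onz(c,S((366,429)),.06),"flange",onz(c,S((369,399)),.01))
x,y,t=q;R=np.array([[np.cos(t),-np.sin(t)],[np.sin(t),np.cos(t)]])
# lane centres local x: inner from -.133: medium 80, wall 8, wide 110, wall 8, narrow 60
for n,lx in(("med",-.093),("wide",.010),("narrow",.103)): print(n,(q[:2]+R@[lx,0]).round(4),[ (q[:2]+R@[lx,v]).round(3).tolist() for v in(-.06,.06)])
E
python3 t.py
```

```text
tray [ 0.5787  0.0167 -0.0355] [[-1.4, -0.9], [2.1, -0.5], [1.3, 2.5], [-1.8, 2.7]]
A [ 0.6319 -0.2079] -15.606788632638322 [[-0.6, -0.8], [1.1, 0.5], [0.0, -0.6], [-0.3, 1.1]]
B [ 0.4404 -0.3373] -8.861778447606088 [[-1.4, -0.1], [0.5, 1.7], [0.8, -0.1], [-0.3, -0.8]]
sock top [ 0.50424116 -0.22220204  0.06      ] flange [ 0.50480289 -0.21904869  0.01      ]
med [0.4858 0.02  ] [[0.484, -0.04], [0.488, 0.08]]
wide [0.5887 0.0163] [[0.587, -0.044], [0.591, 0.076]]
narrow [0.6816 0.013 ] [[0.679, -0.047], [0.684, 0.073]]
```

```bash
python3 -c "
from h import *
print(rel([.632,-.208,.16],[180,0,74.4]))"
```

```text
(array([-18.07,  10.16,  18.03]), array([-0.  , -0.  , 16.16]))
```

Emit:
jog_arm(
  series=[
    [-3, 2, 3, 0, 0, 5, 0.3],
    [-6, 4, 6, 0, 0, 10, 0.3],
    [-9, 6, 9, 0, 0, 16.2, 0.3],
    [-12, 8, 12, 0, 0, 16.2, 0.3],
    [-15, 9.5, 15, 0, 0, 16.2, 0.3],
    [-18.1, 10.2, 18, 0, 0, 16.2, 0.3],
    [-18.1, 10.2, 18, 0, 0, 16.2, 0.3],
    [-18.1, 10.2, 18, 0, 0, 16.2, 0.3],
    [-18.1, 10.2, 18, 0, 0, 16.2, 0.3],
  ],
)

```text
time_s: 17.38
ee_pos: [0.631, -0.2088, 0.1585]
tool_rot: [-179.8, -0.0, 74.2]
contact_force: [-0.9, 1.0, 0.2]
opening: 0.0599
```

```bash
cat > pv.py <<'E'
import sys,pickle
from h import *
def corners(x,y,deg,a=.025,b=.045,z=.01):
    t=np.deg2rad(deg);R=np.array([[np.cos(t),-np.sin(t)],[np.sin(t),np.cos(t)]])
    return [np.r_[np.array([x,y])+R@p,z] for p in[(-a,b),(a,b),(a,-b),(-a,-b)]]
def detect(c,im,x,y,z=.01,rng=.1):
    "largest grey (unsaturated, bright) blob near x,y: min-area rectangle on plane z"
    hsv=cv2.cvtColor(im,cv2.COLOR_BGR2HSV)
    m=((hsv[...,1]<50)&(hsv[...,2]>70)).astype(np.uint8)
    m=cv2.morphologyEx(m,cv2.MORPH_CLOSE,np.ones((7,7)))
    n,l,st,ce=cv2.connectedComponentsWithStats(m)
    out=[]
    for i in range(1,n):
        if st[i,4]<300: continue
        cc,_=cv2.findContours((l==i).astype(np.uint8),cv2.RETR_EXTERNAL,cv2.CHAIN_APPROX_NONE)
        P=np.array([onz(c,p[0],z)[:2] for p in cc[0]],np.float32)
        r=cv2.minAreaRect(P)
        if np.hypot(r[0][0]-x,r[0][1]-y)<rng: out.append((np.round(r[0],4),np.round(r[1],4),round(r[2],1),int(st[i,4])))
    return out
E
python3 - <<'E'
from pv import *
s=readout.read_state();print(s["ee_pos"],s["tool_rot"],s["opening"])
c=cam("wrist");im=imaging.grab_frame("wrist")[:,:,::-1].copy();cv2.imwrite("pics/w3raw.png",im)
for o in detect(c,im,.632,-.208): print(o)
E
```

```text
[ 0.63103769 -0.20878499  0.1584635 ] [-1.79787158e+02 -3.02317561e-02  7.42297858e+01] 0.05987465335107881
(array([ 0.632 , -0.2107]), array([0.0899, 0.0496]), 72.5, 6431)
```

Emit:
jog_arm(
  series=[
    [-0.15, 0.15, 4, 0, 0, 1.7, 0.3],
    [-0.15, 0.15, 8, 0, 0, 1.7, 0.3],
    [-0.15, 0.15, 12, 0, 0, 1.7, 0.3],
    [-0.15, 0.15, 14, 0, 0, 1.7, 0.3],
    [-0.15, 0.15, 15, 0, 0, 1.7, 0.3],
    [-0.15, 0.15, 15.5, 0, 0, 1.7, 0.3],
    [-0.15, 0.15, 15.8, 0, 0, 1.7, 0.3],
    [-0.15, 0.15, 15.8, 0, 0, 1.7, 0.3],
  ],
)

```text
time_s: 18.1
ee_pos: [0.6346, -0.2105, 0.0042]
tool_rot: [179.8, -0.0, 72.6]
contact_force: [-0.6, -0.5, 0.3]
opening: 0.0599
```

Emit:
jog_arm(
  series=[
    [-0.08, -0.25, 0.15, 0, 0, 0, 0.3],
    [-0.08, -0.25, 0.3, 0, 0, 0, 0.3],
    [-0.08, -0.25, 0.45, 0, 0, 0, 0.3],
    [-0.08, -0.25, 0.6, 0, 0, 0, 0.3],
    [-0.08, -0.25, 0.6, 0, 0, 0, 0.3],
  ],
)

```text
time_s: 18.52
ee_pos: [0.6304, -0.2107, -0.0036]
tool_rot: [180.0, -0.0, 72.5]
contact_force: [0.1, 0.4, -0.3]
opening: 0.0602
```

Emit:
jog_arm(
  series=[
    [0, 0.1, 0, 0, 0, 0, 0.4],
    [0, 0.1, 0, 0, 0, 0, 0.6],
    [0, 0.1, 0, 0, 0, 0, 1],
    [0, 0.1, 0, 0, 0, 0, 1],
    [0, 0.1, 0, 0, 0, 0, 1],
    [0, 0.1, 0, 0, 0, 0, 1],
  ],
)

```text
time_s: 19.02
ee_pos: [0.632, -0.2112, -0.0025]
tool_rot: [179.9, 0.0, 72.5]
contact_force: [-0.2, 1.0, 6.2]
opening: 0.0485
```

```bash
python3 -c "
from h import *
print(rel([.5905,.07,.13],[180,0,88]))"
```

```text
(array([ 25.57, -12.39, -13.27]), array([  0.08,   0.02, -15.49]))
```

Emit:
jog_arm(
  series=[
    [0, 0, -2, 0, 0, 0, 1],
    [0, 0, -5, 0, 0, 0, 1],
    [0, 0, -9, 0, 0, 0, 1],
    [3, -1.5, -12, 0, 0, -4, 1],
    [6, -3, -13.3, 0, 0, -8, 1],
    [9, -4.5, -13.3, 0, 0, -12, 1],
    [12, -6, -13.3, 0, 0, -15.5, 1],
    [15, -7.5, -13.3, 0, 0, -15.5, 1],
    [18, -9, -13.3, 0, 0, -15.5, 1],
    [21, -10.5, -13.3, 0, 0, -15.5, 1],
    [24, -12, -13.3, 0, 0, -15.5, 1],
    [25.6, -12.4, -13.3, 0, 0, -15.5, 1],
    [25.6, -12.4, -13.3, 0, 0, -15.5, 1],
    [25.6, -12.4, -13.3, 0, 0, -15.5, 1],
    [25.6, -12.4, -13.3, 0, 0, -15.5, 1],
  ],
)

```text
time_s: 20.27
ee_pos: [0.5897, 0.07, 0.1288]
tool_rot: [-179.9, 0.1, 88.0]
contact_force: [-0.0, -0.8, -2.5]
opening: 0.0483
```

```bash
python3 - <<'E'
from pv import *
s=readout.read_state();print(s["ee_pos"],s["tool_rot"],s["opening"])
c=cam("wrist");pickle.dump(c,open("w4.pkl","wb"));im=imaging.grab_frame("wrist")[:,:,::-1].copy();cv2.imwrite("pics/w4raw.png",im)
crop(im,0,0,560,420,1.4,"pics/w4.png")
E
```

```text
[0.58967309 0.06995391 0.12880799] [-1.79942976e+02  5.14789338e-02  8.79996629e+01] 0.048338946650392754
```

View pics/w4.png

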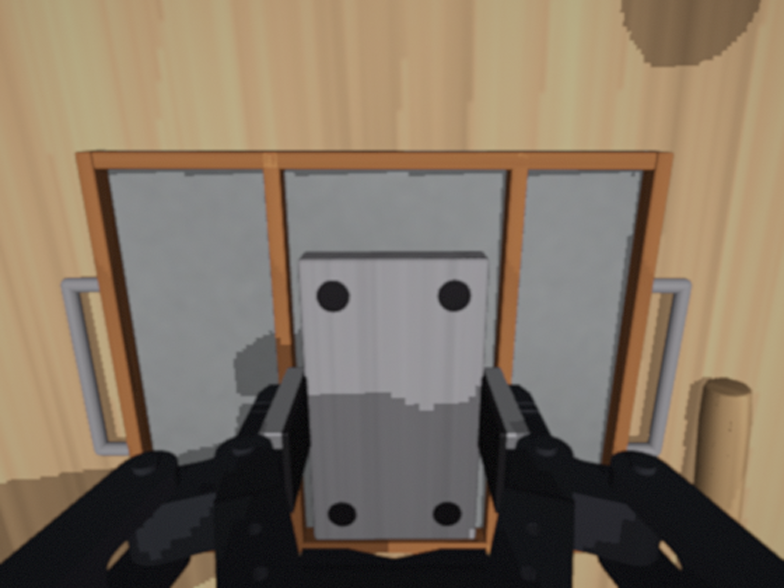

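```bash
python3 - <<'E'
from fit import *
import pickle
c=pickle.load(open("w4.pkl","rb"))
q,r=fit(c,np.array([(78,153),(671,153),(301,543),(491,543)])/1.4-.15,[(-.141,.118,.02),(.141,.118,.02),(-.045,-.11,.02),(.065,-.11,.02)],[.58,.02,0]);print(q,r.tolist())
x,y,t=q;R=np.array([[np.cos(t),-np.sin(t)],[np.sin(t),np.cos(t)]])
for n,lx in(("med",-.093),("wide",.010),("narrow",.103)): print(n,[ (q[:2]+R@[lx,v]).round(4).tolist() for v in(-.055,0,.055)])
E
```

```text
[ 0.57858101  0.01724878 -0.03503597] [[-3.1, -0.2], [3.7, -0.3], [2.4, 0.8], [-2.7, 0.8]]
med [[0.4837, -0.0345], [0.4856, 0.0205], [0.4876, 0.0755]]
wide [[0.5866, -0.0381], [0.5886, 0.0169], [0.5905, 0.0719]]
narrow [[0.6796, -0.0413], [0.6815, 0.0136], [0.6834, 0.0686]]
```

Emit:
jog_arm(
  series=[
    [0.2, 0.1, 3, 0, 0, 0, 1],
    [0.2, 0.1, 6, 0, 0, 0, 1],
    [0.2, 0.1, 8.5, 0, 0, 0, 1],
    [0.2, 0.1, 10, 0, 0, 0, 1],
    [0.2, 0.1, 10.5, 0, 0, 0, 1],
    [0.2, 0.1, 10.5, 0, 0, 0, 1],
    [0.2, 0.1, 10.5, 0, 0, 0, 1],
  ],
)

```text
time_s: 20.9
ee_pos: [0.5917, 0.0717, 0.0248]
tool_rot: [180.0, 0.0, 87.9]
contact_force: [0.5, -0.2, -2.4]
opening: 0.048
```

Emit:
jog_arm(
  series=[
    [0, -0.1, 0.7, 0, 0, 0, 1],
    [0, -0.1, 1.2, 0, 0, 0, 1],
    [0, -0.1, 1.6, 0, 0, 0, 1],
    [0, -0.1, 1.9, 0, 0, 0, 1],
    [0, -0.1, 2.0, 0, 0, 0, 1],
    [0, -0.1, 2.0, 0, 0, 0, 1],
    [0, -0.1, 2.0, 0, 0, 0, 0.4],
    [0, -0.1, 2.0, 0, 0, 0, 0.32],
    [0, -0.1, 2.0, 0, 0, 0, 0.32],
    [0, -0.1, 2.0, 0, 0, 0, 0.32],
    [0, -0.1, 1.5, 0, 0, 0, 0.32],
    [0, -0.1, 0, 0, 0, 0, 0.32],
    [0, -0.1, -4, 0, 0, 0, 0.32],
    [0, -0.1, -8, 0, 0, 0, 0.32],
    [0, -0.1, -12, 0, 0, 0, 0.32],
    [0, -0.1, -12, 0, 0, 0, 0.32],
    [0, -0.1, -12, 0, 0, 0, 0.32],
  ],
)

```text
time_s: 22.32
ee_pos: [0.5928, 0.0728, 0.1483]
tool_rot: [179.5, -0.1, 88.0]
contact_force: [1.1, -0.8, -0.5]
opening: 0.0582
```

```bash
python3 - <<'E'
from pv import *
s=readout.read_state();print(s["ee_pos"],s["tool_rot"],s["opening"])
c=cam("wrist");im=imaging.grab_frame("wrist")[:,:,::-1].copy();cv2.imwrite("pics/w5raw.png",im)
cs=cam("scene");i2=imaging.grab_frame("scene")[:,:,::-1].copy();cv2.imwrite("pics/s5raw.png",i2)
a=cv2.resize(im[60:360,130:430],(400,400),interpolation=cv2.INTER_CUBIC)
b=cv2.resize(i2[150:310,190:350],(400,400),interpolation=cv2.INTER_CUBIC)
cv2.imwrite("pics/w5.png",np.hstack([a,b]))
print(rel([.4404,-.3373,.16],[180,0,81.1]))
E
```

```text
[0.59281081 0.07284976 0.14828958] [ 1.79545845e+02 -7.11664649e-02  8.80085510e+01] 0.05823953936027273
(array([-41.47, -13.5 ,  -1.57]), array([-0.  , -0.  ,  6.91]))
```

View pics/w5.png

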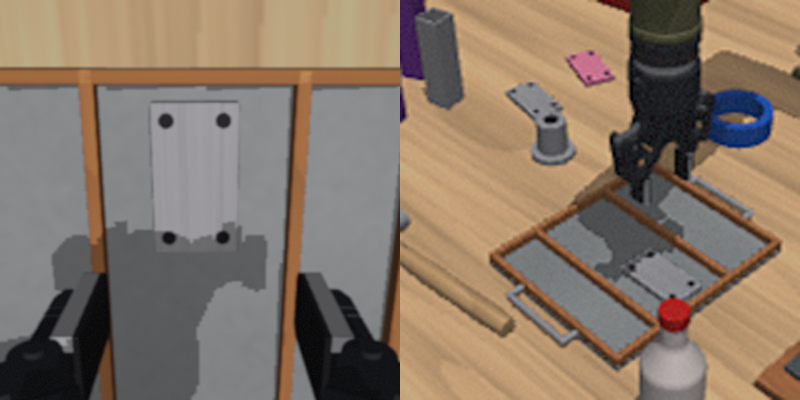

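Emit:
jog_arm(
  series=[
    [-4, -1.3, -1.6, 0, 0, 3, 0.3],
    [-8, -2.6, -1.6, 0, 0, 6.9, 0.3],
    [-12, -3.9, -1.6, 0, 0, 6.9, 0.3],
    [-16, -5.2, -1.6, 0, 0, 6.9, 0.3],
    [-20, -6.5, -1.6, 0, 0, 6.9, 0.3],
    [-24, -7.8, -1.6, 0, 0, 6.9, 0.3],
    [-28, -9.1, -1.6, 0, 0, 6.9, 0.3],
    [-32, -10.4, -1.6, 0, 0, 6.9, 0.3],
    [-36, -11.7, -1.6, 0, 0, 6.9, 0.3],
    [-39, -13, -1.6, 0, 0, 6.9, 0.3],
    [-41.5, -13.5, -1.6, 0, 0, 6.9, 0.3],
    [-41.5, -13.5, -1.6, 0, 0, 6.9, 0.3],
    [-41.5, -13.5, -1.6, 0, 0, 6.9, 0.3],
    [-41.5, -13.5, -1.6, 0, 0, 6.9, 0.3],
    [-41.5, -13.5, -1.6, 0, 0, 6.9, 0.3],
  ],
)

```text
time_s: 23.67
ee_pos: [0.4405, -0.336, 0.1593]
tool_rot: [-179.9, -0.1, 81.2]
contact_force: [0.3, 0.1, -0.6]
opening: 0.0597
```

```bash
cat > look.py <<'E'
from pv import *
x,y,z,yaw=map(float,sys.argv[1:5])
s=readout.read_state();print(s["ee_pos"].round(4),s["tool_rot"].round(1),s["opening"])
c=cam("wrist");im=imaging.grab_frame("wrist")[:,:,::-1].copy();cv2.imwrite(f"pics/look{s['time_s']:.1f}.png",im)
for o in detect(c,im,x,y,z): print(o)
E
python3 look.py .44 -.337 .01 0
```

```text
[ 0.4405 -0.336   0.1593] [-1.799e+02 -1.000e-01  8.120e+01] 0.05969130585871328
(array([ 0.4388, -0.34  ]), array([0.0899, 0.0498]), 79.7, 6223)
```

Emit:
jog_arm(
  series=[
    [-0.4, -0.1, 4, 0, 0, 1.5, 0.3],
    [-0.4, -0.1, 8, 0, 0, 1.5, 0.3],
    [-0.4, -0.1, 11, 0, 0, 1.5, 0.3],
    [-0.4, -0.1, 13, 0, 0, 1.5, 0.3],
    [-0.4, -0.1, 14, 0, 0, 1.5, 0.3],
    [-0.4, -0.1, 14, 0, 0, 1.5, 0.3],
    [-0.4, -0.1, 14, 0, 0, 1.5, 0.3],
  ],
)

```text
time_s: 24.3
ee_pos: [0.4396, -0.3408, 0.0206]
tool_rot: [-180.0, -0.0, 79.7]
contact_force: [0.2, -0.6, 0.0]
opening: 0.0593
```

Emit:
jog_arm(
  series=[
    [0.08, -0.1, 1, 0, 0, 0, 0.3],
    [0.08, -0.1, 1.7, 0, 0, 0, 0.3],
    [0.08, -0.1, 2.1, 0, 0, 0, 0.3],
    [0.08, -0.1, 2.35, 0, 0, 0, 0.3],
    [0.08, -0.1, 2.35, 0, 0, 0, 0.3],
    [0.08, -0.1, 2.35, 0, 0, 0, 0.4],
    [0.08, -0.1, 2.35, 0, 0, 0, 0.6],
    [0.08, -0.1, 2.35, 0, 0, 0, 1],
    [0.08, -0.1, 2.35, 0, 0, 0, 1],
    [0.08, -0.1, 2.35, 0, 0, 0, 1],
    [0.08, -0.1, 2.35, 0, 0, 0, 1],
    [0.08, -0.1, 2.35, 0, 0, 0, 1],
  ],
)

```text
time_s: 25.3
ee_pos: [0.4385, -0.3406, -0.0025]
tool_rot: [180.0, 0.0, 79.6]
contact_force: [-1.1, 1.1, 5.4]
opening: 0.0484
```

```bash
python3 -c "
from h import *
s=readout.read_state();print(s['ee_pos'],s['contact_force'],s['opening'])
print(rel([.5866,-.0381,.12],[180,0,88]))"
```

```text
[ 0.43854627 -0.34060983 -0.0025149 ] [-1.14098632  1.14183879  5.37169129] 0.04841416879962451
(array([ 32.42,   9.11, -12.26]), array([ 0.04,  0.03, -8.4 ]))
```

Emit:
jog_arm(
  series=[
    [0, 0, -2, 0, 0, 0, 1],
    [0, 0, -5, 0, 0, 0, 1],
    [0, 0, -9, 0, 0, 0, 1],
    [2, 0.5, -12.3, 0, 0, -4, 1],
    [5, 1.5, -12.3, 0, 0, -8.4, 1],
    [9, 2.5, -12.3, 0, 0, -8.4, 1],
    [13, 3.6, -12.3, 0, 0, -8.4, 1],
    [17, 4.8, -12.3, 0, 0, -8.4, 1],
    [21, 5.9, -12.3, 0, 0, -8.4, 1],
    [25, 7, -12.3, 0, 0, -8.4, 1],
    [28.5, 8, -12.3, 0, 0, -8.4, 1],
    [31, 8.8, -12.3, 0, 0, -8.4, 1],
    [32.4, 9.1, -12, 0, 0, -8.4, 1],
    [32.4, 9.1, -8, 0, 0, -8.4, 1],
    [32.4, 9.1, -5, 0, 0, -8.4, 1],
    [32.4, 9.1, -3, 0, 0, -8.4, 1],
    [32.4, 9.1, -2.8, 0, 0, -8.4, 1],
    [32.4, 9.1, -2.8, 0, 0, -8.4, 1],
    [32.4, 9.1, -2.8, 0, 0, -8.4, 1],
  ],
)

```text
time_s: 26.88
ee_pos: [0.5867, -0.0386, 0.0254]
tool_rot: [180.0, 0.0, 88.0]
contact_force: [0.0, -0.1, -1.7]
opening: 0.0482
```

Position is as planned. I'll set it down, release and rise.

Emit:
jog_arm(
  series=[
    [0, 0, 0.7, 0, 0, 0, 1],
    [0, 0, 1.2, 0, 0, 0, 1],
    [0, 0, 1.6, 0, 0, 0, 1],
    [0, 0, 1.9, 0, 0, 0, 1],
    [0, 0, 2.05, 0, 0, 0, 1],
    [0, 0, 2.05, 0, 0, 0, 1],
    [0, 0, 2.05, 0, 0, 0, 0.4],
    [0, 0, 2.05, 0, 0, 0, 0.32],
    [0, 0, 2.05, 0, 0, 0, 0.32],
    [0, 0, 2.05, 0, 0, 0, 0.32],
    [0, 0, 1.5, 0, 0, 0, 0.32],
    [0, 0, 0, 0, 0, 0, 0.32],
    [0, 0, -4, 0, 0, 0, 0.32],
    [0, 0, -8, 0, 0, 0, 0.3],
    [0, 0, -12, 0, 0, 0, 0],
    [0, 0, -15.5, 0, 0, 0, 0],
    [0, 0, -15.5, 0, 0, 0, 0],
    [0, 0, -15.5, 0, 0, 0, 0],
  ],
)

```text
time_s: 28.38
ee_pos: [0.5884, -0.0382, 0.1834]
tool_rot: [179.6, 0.0, 88.0]
contact_force: [0.0, -0.3, -1.0]
opening: 0.0849
```

```bash
python3 - <<'E'
from pv import *
s=readout.read_state();print(s["ee_pos"],s["tool_rot"],s["opening"])
c=cam("wrist");im=imaging.grab_frame("wrist")[:,:,::-1].copy();cv2.imwrite("pics/w6raw.png",im)
i2=imaging.grab_frame("scene")[:,:,::-1].copy();cv2.imwrite("pics/s6raw.png",i2)
a=cv2.resize(im[60:420,100:460],(400,400),interpolation=cv2.INTER_CUBIC)
b=cv2.resize(i2[140:300,165:325],(400,400),interpolation=cv2.INTER_CUBIC)
cv2.imwrite("pics/w6.png",np.hstack([a,b]))
print(rel([.5045,-.2205,.20],[180,0,90]))
E
```

```text
[ 0.58841829 -0.03820687  0.18339542] [1.79591790e+02 1.42573569e-02 8.80113788e+01] 0.08494582003001905
(array([-18.52,  -7.48,  -2.04]), array([-0.03,  0.  , -1.99]))
```

View pics/w6.png

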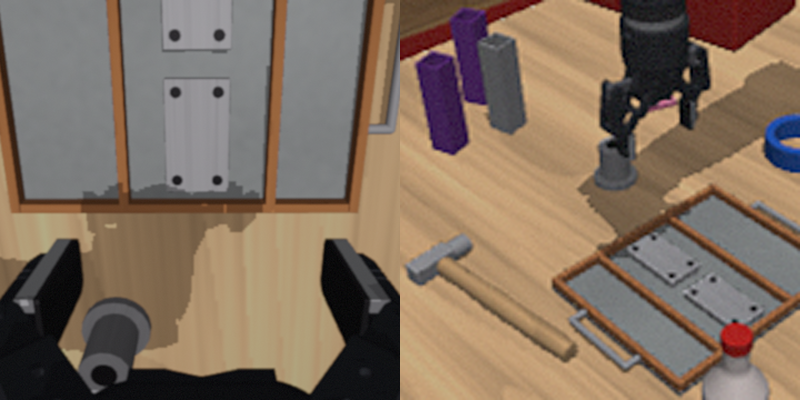

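```bash
python3 - <<'E'
from pv import *
c=cam("wrist")
p=onz(c,(100+105/1.111,60+376/1.111),.06);print(p)
print(rel([.504,-.222,.12],[180,0,90]), rel([p[0],p[1],.12],[180,0,90]))
E
```

```text
[ 0.50221481 -0.21924952  0.06      ]
(array([-18.67,  -7.52,   5.96]), array([-0.03,  0.  , -1.99])) (array([-18.4 ,  -7.71,   5.96]), array([-0.03,  0.  , -1.99]))
```

Emit:
jog_arm(
  series=[
    [-4, -2, 0, 0, 0, -2, 0],
    [-8, -4, 0, 0, 0, -2, 0],
    [-12, -6, 2, 0, 0, -2, 0],
    [-15.5, -7.6, 4, 0, 0, -2, 0],
    [-18.5, -7.6, 6, 0, 0, -2, 0],
    [-18.5, -7.6, 6, 0, 0, -2, 0],
    [-18.5, -7.6, 9, 0, 0, -2, 0],
    [-18.5, -7.6, 12, 0, 0, -2, 0],
    [-18.5, -7.6, 14, 0, 0, -2, 0],
    [-18.5, -7.6, 15.5, 0, 0, -2, 0],
    [-18.5, -7.6, 16.0, 0, 0, -2, 0],
    [-18.5, -7.6, 16.0, 0, 0, -2, 0],
    [-18.5, -7.6, 16.0, 0, 0, -2, 0],
  ],
)

```text
time_s: 29.57
ee_pos: [0.5035, -0.2199, 0.0194]
tool_rot: [-179.9, -0.0, 90.0]
contact_force: [0.5, -0.0, 0.3]
opening: 0.0855
```

```bash
python3 - <<'E'
from pv import *
s=readout.read_state();print(s["ee_pos"],s["tool_rot"],s["contact_force"])
c=cam("wrist");im=imaging.grab_frame("wrist")[:,:,::-1].copy()
print(proj(c,[.503,-.221,.06]))
cv2.imwrite("pics/w7.png",cv2.resize(im,(560,420)))
E
```

```text
[ 0.50353186 -0.21985677  0.01942718] [-1.79925231e+02 -3.78311383e-02  9.00319566e+01] [ 0.54797205 -0.03671556  0.32486711]
[280.24151572 342.48425823]
```

View pics/w7.png

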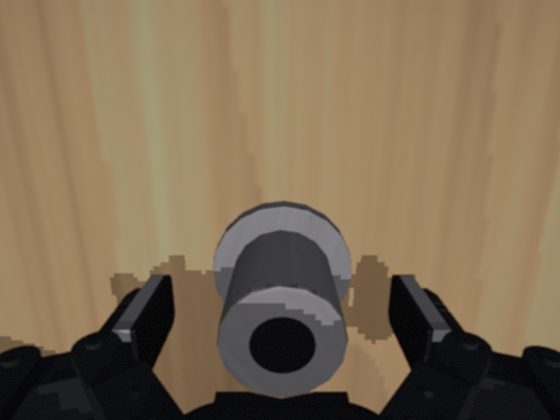

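Emit:
jog_arm(
  series=[
    [0, 0, -0.4, 0, 0, 0, 0.3],
    [0, 0, -0.4, 0, 0, 0, 0.5],
    [0, 0, -0.4, 0, 0, 0, 0.7],
    [0, 0, -0.4, 0, 0, 0, 1],
    [0, 0, -0.4, 0, 0, 0, 1],
    [0, 0, -0.4, 0, 0, 0, 1],
    [0, 0, -0.4, 0, 0, 0, 1],
    [0, 0, -0.4, 0, 0, 0, 1],
  ],
)

```text
time_s: 30.28
ee_pos: [0.5045, -0.2208, 0.0251]
tool_rot: [179.9, 0.1, 90.0]
contact_force: [-0.5, -0.3, 5.6]
opening: 0.0425
```

```bash
python3 -c "
from h import *
s=readout.read_state();print(s['ee_pos'],s['contact_force'],s['opening'])
print(rel([.4856,.0205,.12],[180,0,90]))"
```

```text
[ 0.50454665 -0.22077391  0.0251275 ] [-0.51542603 -0.32024665  5.60644603] 0.042461720785494095
(array([24.12, -1.87, -9.52]), array([0.1 , 0.07, 0.01]))
```

Emit:
jog_arm(
  series=[
    [0, 0, -2, 0, 0, 0, 1],
    [0, 0, -5, 0, 0, 0, 1],
    [0, 0, -8, 0, 0, 0, 1],
    [3, -0.3, -9.5, 0, 0, 0, 1],
    [7, -0.6, -9.5, 0, 0, 0, 1],
    [11, -0.9, -9.5, 0, 0, 0, 1],
    [15, -1.3, -9.5, 0, 0, 0, 1],
    [19, -1.6, -9.5, 0, 0, 0, 1],
    [22, -1.9, -9.5, 0, 0, 0, 1],
    [24.1, -1.9, -9.5, 0, 0, 0, 1],
    [24.1, -1.9, -8, 0, 0, 0, 1],
    [24.1, -1.9, -6, 0, 0, 0, 1],
    [24.1, -1.9, -4, 0, 0, 0, 1],
    [24.1, -1.9, -3, 0, 0, 0, 1],
    [24.1, -1.9, -3, 0, 0, 0, 1],
    [24.1, -1.9, -3, 0, 0, 0, 1],
  ],
)

```text
time_s: 31.62
ee_pos: [0.4835, 0.0206, 0.0531]
tool_rot: [-179.8, 0.0, 90.0]
contact_force: [-0.2, 0.0, -3.8]
opening: 0.0427
```

Emit:
jog_arm(
  series=[
    [0, 0.15, 0.7, 0, 0, 0, 1],
    [0, 0.15, 1.2, 0, 0, 0, 1],
    [0, 0.15, 1.6, 0, 0, 0, 1],
    [0, 0.15, 1.9, 0, 0, 0, 1],
    [0, 0.15, 2.1, 0, 0, 0, 1],
    [0, 0.15, 2.15, 0, 0, 0, 1],
    [0, 0.15, 2.15, 0, 0, 0, 0.6],
    [0, 0.15, 2.15, 0, 0, 0, 0.2],
    [0, 0.15, 2.15, 0, 0, 0, 0],
    [0, 0.15, 2.15, 0, 0, 0, 0],
    [0, 0.15, 2.15, 0, 0, 0, 0],
    [0, 0.15, 1, 0, 0, 0, 0],
    [0, 0.15, -2, 0, 0, 0, 0],
    [0, 0.15, -6, 0, 0, 0, 0],
    [0, 0.15, -10, 0, 0, 0, 0],
    [0, 0.15, -14, 0, 0, 0, 0],
    [0, 0.15, -18, 0, 0, 0, 0],
    [0, 0.15, -20, 0, 0, 0, 0],
    [0, 0.15, -20, 0, 0, 0, 0],
  ],
)

```text
time_s: 33.2
ee_pos: [0.4897, 0.0208, 0.2598]
tool_rot: [179.3, -0.0, 90.0]
contact_force: [1.2, 0.1, -0.3]
opening: 0.0855
```

```bash
python3 - <<'E'
from pv import *
s=readout.read_state();print(s["ee_pos"],s["tool_rot"],s["opening"])
im=imaging.grab_frame("wrist")[:,:,::-1].copy()
cs=cam("scene");i2=imaging.grab_frame("scene")[:,:,::-1].copy();cv2.imwrite("pics/s8raw.png",i2)
a=cv2.resize(im[60:420,100:460],(400,400),interpolation=cv2.INTER_CUBIC)
b=cv2.resize(i2[130:270,165:305],(400,400),interpolation=cv2.INTER_CUBIC)
cv2.imwrite("pics/w8.png",np.hstack([a,b]))
E
```

```text
[0.48974362 0.02083484 0.25981497] [ 1.79344743e+02 -2.74425022e-02  9.00144189e+01] 0.08545030929364214
```

View pics/w8.png

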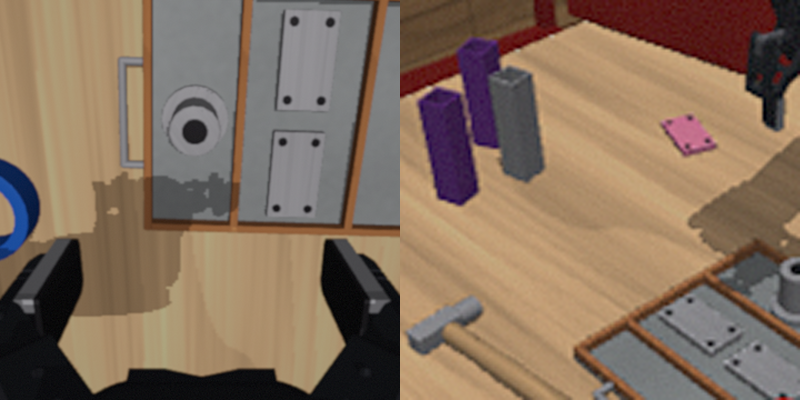

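```bash
python3 -c "
from h import *
print(rel([.523,-.4425,.26],[180,0,90]))"
```

```text
(array([-46.32,   3.59,  -0.51]), array([ 0.17, -0.01,  0.01]))
```

Emit:
jog_arm(
  series=[
    [-4, 0.4, -0.5, 0, 0, 0, 0.2],
    [-8, 0.8, -0.5, 0, 0, 0, 0.2],
    [-12, 1, -0.5, 0, 0, 0, 0.2],
    [-16, 1.4, -0.5, 0, 0, 0, 0.2],
    [-20, 1.8, -0.5, 0, 0, 0, 0.2],
    [-24, 2, -0.5, 0, 0, 0, 0.2],
    [-28, 2.4, -0.5, 0, 0, 0, 0.2],
    [-32, 2.8, -0.5, 0, 0, 0, 0.2],
    [-36, 3, -0.5, 0, 0, 0, 0.2],
    [-40, 3.3, -0.5, 0, 0, 0, 0.2],
    [-44, 3.6, -0.5, 0, 0, 0, 0.2],
    [-46.3, 3.6, -0.5, 0, 0, 0, 0.2],
    [-46.3, 3.6, -0.5, 0, 0, 0, 0.2],
    [-46.3, 3.6, -0.5, 0, 0, 0, 0.2],
    [-46.3, 3.6, -0.5, 0, 0, 0, 0.2],
  ],
)

```text
time_s: 34.55
ee_pos: [0.5217, -0.4412, 0.2569]
tool_rot: [-179.8, -0.2, 90.0]
contact_force: [-0.2, 0.3, 0.5]
opening: 0.0684
```

```bash
python3 - <<'E'
from pv import *
s=readout.read_state();print(s["ee_pos"],s["tool_rot"],s["opening"])
c=cam("wrist");im=imaging.grab_frame("wrist")[:,:,::-1].copy();pickle.dump(c,open("w9.pkl","wb"))
print(proj(c,[.523,-.4425,.15]))
crop(im,130,120,430,420,2,"pics/w9.png")
E
```

```text
[ 0.52172182 -0.44122683  0.25687551] [-1.79849394e+02 -1.66217023e-01  9.00131441e+01] 0.06841330058941603
[283.64570415 206.63013241]
```

View pics/w9.png

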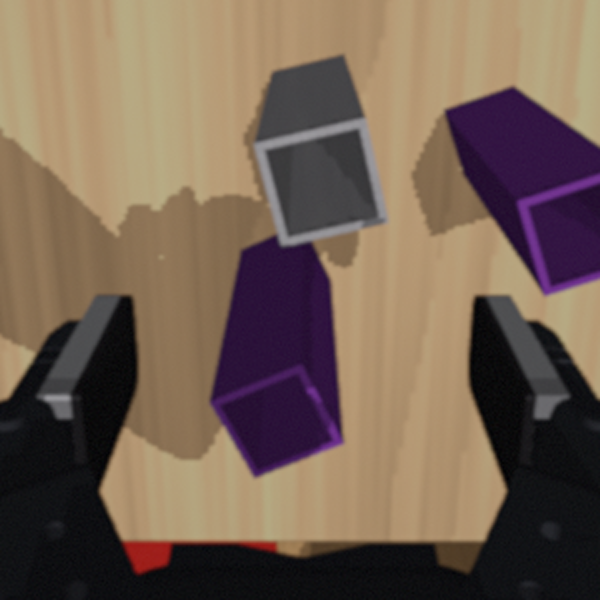

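```bash
python3 - <<'E'
from fit import *
import pickle
c=pickle.load(open("w9.pkl","rb"))
sq=[(-.02,.02,.15),(.02,.02,.15),(.02,-.02,.15),(-.02,-.02,.15)]
S=lambda L:np.array(L)/2-.25+[130,120]
q,r=fit(c,S([(255,143),(364,119),(386,220),(282,246)]),sq,[.52,-.44,0]);print(q[:2],np.rad2deg(q[2]),r.tolist())
p,r=fit(c,S([(212,403),(302,366),(342,442),(257,475)]),sq,[.51,-.53,0]);print(p[:2],np.rad2deg(p[2]),r.tolist())
for u in[(520,202),(545,293)]: print(onz(c,S(u),.15))
for d in(0,-90): print(rel([q[0],q[1],.13],[180,0,90+np.rad2deg(q[2])]))
E
```

```text
[ 0.52795635 -0.4460042 ] 13.723172454983963 [[-1.2, 0.0], [0.5, -1.3], [1.3, 1.0], [-0.5, 0.2]]
[ 0.51170853 -0.54541135] 25.766829632421345 [[-1.0, -0.3], [0.1, -1.3], [2.0, 0.4], [-0.3, 2.0]]
[ 0.59867142 -0.45301872  0.15      ]
[ 0.61108259 -0.48883545  0.15      ]
(array([-0.55,  0.62, 12.76]), array([ -0.09,  -0.14, -13.66]))
(array([-0.55,  0.62, 12.76]), array([ -0.09,  -0.14, -13.66]))
```

Emit:
jog_arm(
  series=[
    [-0.5, 0.6, 0, 0, 0, -7, 0.2],
    [-0.5, 0.6, 0, 0, 0, -13.7, 0.2],
    [-0.5, 0.6, 3, 0, 0, -13.7, 0.2],
    [-0.5, 0.6, 6, 0, 0, -13.7, 0.2],
    [-0.5, 0.6, 8, 0, 0, -13.7, 0.2],
    [-0.5, 0.6, 10, 0, 0, -13.7, 0.2],
    [-0.5, 0.6, 12, 0, 0, -13.7, 0.2],
    [-0.5, 0.6, 13.5, 0, 0, -13.7, 0.2],
    [-0.5, 0.6, 14.5, 0, 0, -13.7, 0.2],
    [-0.5, 0.6, 14.5, 0, 0, -13.7, 0.2],
    [-0.5, 0.6, 14.5, 0, 0, -13.7, 0.2],
  ],
)

```text
time_s: 35.52
ee_pos: [0.5284, -0.4462, 0.1139]
tool_rot: [-180.0, -0.0, 103.8]
contact_force: [0.0, 0.4, -0.2]
opening: 0.0683
```

Emit:
jog_arm(
  series=[
    [0, 0, 0.4, 0, 0, 0, 0.4],
    [0, 0, 0.4, 0, 0, 0, 0.5],
    [0, 0, 0.4, 0, 0, 0, 0.7],
    [0, 0, 0.4, 0, 0, 0, 1],
    [0, 0, 0.4, 0, 0, 0, 1],
    [0, 0, 0.4, 0, 0, 0, 1],
    [0, 0, 0.4, 0, 0, 0, 1],
  ],
)

```text
time_s: 36.1
ee_pos: [0.5289, -0.4478, 0.1109]
tool_rot: [179.9, 0.1, 103.7]
contact_force: [-0.6, 0.7, 5.3]
opening: 0.0397
```

```bash
python3 -c "
from h import *
s=readout.read_state();print(s['ee_pos'],s['contact_force'],s['opening'])
print(rel([.6815,.0136,.22],[180,0,88]),rel([.6796,-.0413,.22],[180,0,88]))"
```

```text
[ 0.5288573  -0.447816    0.11091455] [-0.57011826  0.70078503  5.25299744] 0.03965529563849834
(array([ 41.19,  25.77, -10.94]), array([ 0.08,  0.08, 15.71])) (array([ 35.91,  24.29, -10.94]), array([ 0.08,  0.08, 15.71]))
```

Emit:
jog_arm(
  series=[
    [0, 0, -2, 0, 0, 0, 1],
    [0, 0, -5, 0, 0, 0, 1],
    [0, 0, -8, 0, 0, 0, 1],
    [1, 0.6, -11, 0, 0, 0, 1],
    [3, 2, -11, 0, 0, 3, 1],
    [6, 4, -11, 0, 0, 6, 1],
    [9, 6, -11, 0, 0, 9, 1],
    [12, 8, -11, 0, 0, 12, 1],
    [15, 10, -11, 0, 0, 15.7, 1],
    [18, 12, -11, 0, 0, 15.7, 1],
    [21, 14, -11, 0, 0, 15.7, 1],
    [24, 16, -11, 0, 0, 15.7, 1],
    [27, 18, -11, 0, 0, 15.7, 1],
    [30, 20, -11, 0, 0, 15.7, 1],
    [33, 22, -11, 0, 0, 15.7, 1],
    [36, 24, -11, 0, 0, 15.7, 1],
    [38.3, 25, -11, 0, 0, 15.7, 1],
    [38.3, 25, -11, 0, 0, 15.7, 1],
    [38.3, 25, -11, 0, 0, 15.7, 1],
    [38.3, 25, -11, 0, 0, 15.7, 1],
  ],
)

```text
time_s: 37.77
ee_pos: [0.6795, -0.0161, 0.218]
tool_rot: [-179.8, 0.0, 88.0]
contact_force: [0.6, -0.5, -5.2]
opening: 0.0391
```

Emit:
jog_arm(
  series=[
    [0, 0.1, 2.5, 0, 0, 0, 1],
    [0, 0.1, 5, 0, 0, 0, 1],
    [0, 0.1, 7, 0, 0, 0, 1],
    [0, 0.1, 7.6, 0, 0, 0, 1],
    [0, 0.1, 7.6, 0, 0, 0, 1],
    [0, 0.1, 7.6, 0, 0, 0, 1],
  ],
)

```text
time_s: 38.27
ee_pos: [0.6813, -0.017, 0.144]
tool_rot: [-180.0, 0.0, 87.9]
contact_force: [-1.0, 0.3, -4.6]
opening: 0.0394
```

```bash
python3 - <<'E'
from pv import *
s=readout.read_state();print(s["ee_pos"],s["tool_rot"],s["opening"])
a=imaging.grab_frame("wrist")[:,:,::-1];b=imaging.grab_frame("scene")[:,:,::-1]
cv2.imwrite("pics/w10.png",np.hstack([cv2.resize(a[0:400,80:480],(400,400)),cv2.resize(b[180:320,220:360],(400,400),interpolation=cv2.INTER_CUBIC)]))
E
```

```text
[ 0.6813059  -0.0170276   0.14399866] [-1.79971103e+02  8.66238162e-03  8.79337457e+01] 0.039377834992998455
```

View pics/w10.png

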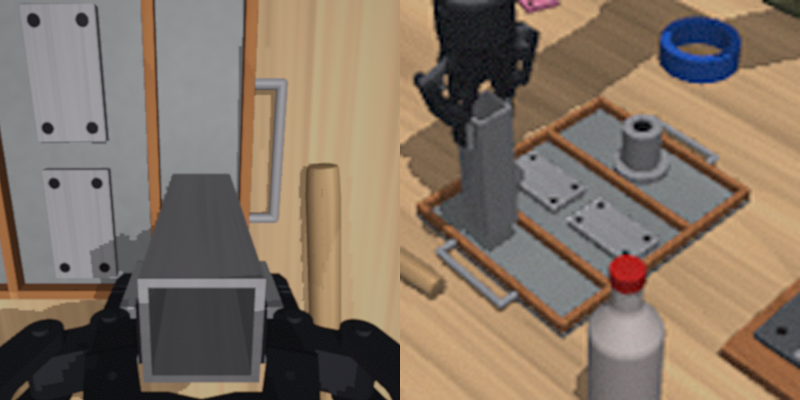

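Emit:
jog_arm(
  series=[
    [0, -0.05, 0.7, 0, 0, 0, 1],
    [0, -0.05, 1.3, 0, 0, 0, 1],
    [0, -0.05, 1.8, 0, 0, 0, 1],
    [0, -0.05, 2.2, 0, 0, 0, 1],
    [0, -0.05, 2.5, 0, 0, 0, 1],
    [0, -0.05, 2.65, 0, 0, 0, 1],
    [0, -0.05, 2.7, 0, 0, 0, 1],
    [0, -0.05, 2.7, 0, 0, 0, 1],
  ],
)

```text
time_s: 39.03
ee_pos: [0.6808, -0.0159, 0.117]
tool_rot: [-180.0, 0.0, 88.0]
contact_force: [0.0, 0.0, -4.7]
opening: 0.0393
```

Emit:
jog_arm(
  series=[
    [0, 0, 0.05, 0, 0, 0, 1],
    [0, 0, 0.1, 0, 0, 0, 1],
    [0, 0, 0.15, 0, 0, 0, 1],
    [0, 0, 0.15, 0, 0, 0, 1],
  ],
)

```text
time_s: 39.37
ee_pos: [0.6809, -0.0159, 0.1169]
tool_rot: [179.9, -0.0, 88.0]
contact_force: [-4.3, 0.2, 5.3]
opening: 0.0391
```

Contact: z has stopped and the force is +5 N. I'll open and rise.

Emit:
jog_arm(
  series=[
    [0, 0, 0, 0, 0, 0, 0.6],
    [0, 0, 0, 0, 0, 0, 0.4],
    [0, 0, 0, 0, 0, 0, 0.2],
    [0, 0, 0, 0, 0, 0, 0.1],
    [0, 0, 0, 0, 0, 0, 0.1],
    [0, 0, 0, 0, 0, 0, 0.1],
    [0, 0, -1.5, 0, 0, 0, 0.1],
    [0, 0, -4, 0, 0, 0, 0.1],
    [0, 0, -7, 0, 0, 0, 0.1],
    [0, 0, -11, 0, 0, 0, 0.1],
    [0, 0, -14, 0, 0, 0, 0.1],
    [0, 0, -14, 0, 0, 0, 0.1],
    [0, 0, -14, 0, 0, 0, 0.1],
  ],
)

```text
time_s: 40.45
ee_pos: [0.6827, -0.0161, 0.2582]
tool_rot: [179.7, -0.0, 88.0]
contact_force: [-0.6, -0.1, 0.1]
opening: 0.0762
```

```bash
python3 - <<'E'
from pv import *
s=readout.read_state();print(s["ee_pos"],s["contact_force"],s["opening"])
a=imaging.grab_frame("wrist")[:,:,::-1];b=imaging.grab_frame("scene")[:,:,::-1]
i=imaging.grab_frame("side")[:,:,::-1]
cv2.imwrite("pics/fin_w.png",a);cv2.imwrite("pics/fin_s.png",b)
r=lambda im,x0,y0,x1,y1:cv2.resize(im[y0:y1,x0:x1],(400,300),interpolation=cv2.INTER_CUBIC)
cv2.imwrite("pics/fin.png",np.vstack([np.hstack([r(b,220,165,440,330),r(i,140,110,360,275)]),np.hstack([r(a,0,0,560,420),r(b,370,210,450,270)])]))
E
```

```text
[ 0.68274763 -0.01606942  0.25815134] [-0.56591492 -0.14764585  0.12187534] 0.07624128433444197
```

```bash
python3 - <<'E'
from pv import *
c=cam("scene");b=cv2.imread("pics/fin_s.png");o=cv2.imread("pics/raw_scene0.png")
# marker region difference, initial vs now, and same for a static patch (noise level)
u,v=proj(c,[.333,.297,.08]).astype(int)
d=lambda u,v:np.abs(cv2.GaussianBlur(b,(3,3),0).astype(int)-cv2.GaussianBlur(o,(3,3),0))[v-25:v+25,u-15:u+20].mean()
print("marker diff",(u,v),d(u,v),"noise",d(u+80,v-60),"bottle",d(299,310),"hammer",d(200,255))
# marker silhouette: bright barrel column centres per row, now vs start
for im in(o,b):
    g=cv2.cvtColor(im,cv2.COLOR_BGR2HSV)[v-30:v+15,u-12:u+14]; m=(g[...,1]<60)&(g[...,2]>90)
    print([ (v-30+i,round(np.nonzero(r)[0].mean()+u-12,1)) for i,r in enumerate(m) if r.sum()>2][::4])
# tube silhouette in scene: grey blob axis vs vertical line at (.681,-.016)
print("expected axis", proj(c,[.681,-.016,.006]),proj(c,[.681,-.016,.156]))
w=cam("wrist");a=cv2.imread("pics/fin_w.png")
E=[proj(w,p).round(0) for p in corners(.681,-.016,-2,.02,.02,.156)];print("expected top in wrist",E)
g=cv2.cvtColor(a,cv2.COLOR_BGR2HSV);m=((g[...,1]<45)&(g[...,2]>125)).astype(np.uint8)
x0,y0=np.min(E,0).astype(int)-14;x1,y1=np.max(E,0).astype(int)+14
mm=m[y0:y1,x0:x1]
for r in mm[::3]: print("".join(".#"[k] for k in r[::2]))
print(x0,y0,x1,y1)
E
```

```text
marker diff (np.int64(409), np.int64(237)) 5.108952380952381 noise 2.825904761904762 bottle 4.436761904761905 hammer 4.981904761904762
[(np.int64(225), np.float64(412.0)), (np.int64(229), np.float64(412.5)), (np.int64(236), np.float64(411.0)), (np.int64(240), np.float64(409.5)), (np.int64(244), np.float64(408.5)), (np.int64(248), np.float64(407.5))]
[(np.int64(225), np.float64(412.0)), (np.int64(229), np.float64(412.5)), (np.int64(236), np.float64(410.5)), (np.int64(240), np.float64(409.5)), (np.int64(244), np.float64(408.5)), (np.int64(248), np.float64(407.5))]
expected axis [252.0224322 262.5911631] [249.09230452 224.28577275]
expected top in wrist [array([253., 180.]), array([313., 180.]), array([312., 236.]), array([254., 236.])]
............................................
............................................
............................................
............................................
.....##############################.........
.....##..........................##.........
.....##..........................##...######
.....##..........................##......
[... 219 characters left out ...]
.........
.....##.........................##..........
......#.........................##..........
......#.........................##..........
.....##.........................##..........
......#.........................##..........
.....##.........................##..........
......#.........................##..........
......#.........................##..........
......############################..........
............................................
............................................
............................................
............................................
............................................
............................................
239 166 327 250
```

```bash
python3 - <<'E'
from pv import *
c=cam("scene");f=imaging.grab_frame("scene")[:,:,::-1];o=cv2.imread("pics/s8raw.png")
for n,p in(("socket",[.4856,.0205,.04]),("plateA",[.5905,.072,.016]),("plateB",[.5866,-.038,.016])):
    u,v=proj(c,p).astype(int);t=cv2.cvtColor(o,cv2.COLOR_BGR2GRAY)[v-12:v+12,u-14:u+14];g=cv2.cvtColor(f,cv2.COLOR_BGR2GRAY)[v-40:v+40,u-40:u+40]
    _,s,_,l=cv2.minMaxLoc(cv2.matchTemplate(g,t,cv2.TM_CCOEFF_NORMED));print(n,(u,v),round(s,2),"shift px",(l[0]-26,l[1]-28))
s=readout.read_state();print(s["time_s"],s["contact_force"])
E
```

```text
socket (np.int64(304), np.int64(229)) 0.87 shift px (0, 0)
plateA (np.int64(293), np.int64(259)) 0.99 shift px (0, 0)
plateB (np.int64(269), np.int64(241)) 0.75 shift px (0, 0)
40.65 [-0.74171447  0.28219531 -0.01136043]
```

```bash
python3 -c "
from rig import order; print(order.finish_job())"
```

```text
the job is handed in; nothing more can be done
None
```

The job is handed in at about 41 s of robot time, and as far as I could check, every step was met. The hand-in gives no verdict.

**Seam:** I ran the marker tip along the seam at 3 cm/s, from the left end of the long side round the corner to the far end of the short side. At the start the tip was within about 1 mm of the seam, going by the pictures. At the far end it sat 1–2 mm off, so I nudged it there before lifting. The marker then went back into its block, and its outline in the scene camera matches the one at the start.

**Tray:** This start had two grey plates, one socket and one grey tube. The purple tubes and the pink plate were left alone.
- **Plates:** both lie flat in the wide lane.
- **Socket:** it stands flange down in the medium lane. The last image check showed no shift in the plates or the socket; the match was 0.87 for the socket, 0.99 for one plate and 0.75 for the other.
- **Tube:** it stands in the narrow lane, its top within about 3–4 mm of where it should be.

**Checks that were weaker or disagreed:**
- The side camera disagreed with the scene camera by 10–15 mm, so I relied on the wrist camera, with the scene camera as a check.
- The 16-picture limit was reached before a last look, so the final tube, marker, plate and socket checks are numeric only.
- I only looked for movement of the bottle and hammer with a coarse image difference. It was close to the image noise, and the arm never went near them.

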